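Load the next gear on the inspection mandrel

ROBOT

A 6-joint arm with a two-finger parallel gripper is mounted at the origin on a cart in front of the work surface, level with it; the furniture and walls round the work are solid. World frame = base frame: x ahead of the robot, y to its left, z up, the work surface at z = 0. Lengths are in m, angles in degrees, forces in N, time in s.
With the tool pointing down it reaches from about 0.275 to 0.725 m from the base axis. Payload 5.6 kg.
Tool frame: the origin (TCP) lies between the finger pads; the fingertips stand 8 mm ahead of it and the grasp point (between the pads) lies 11 mm behind it (robot.tip_reach is the distance from the TCP to the fingertips, in m); y points along the fingers, x is the direction in which the jaws open and shut, and the axes are right-handed (so a half turn about y gives the same grasp; the last joint's range is limited). The gripper opens to 85 mm and grips with 20 to 120 N. Pads are 22 mm wide; open, the fingers measure 114 mm over their backs; the gripper's body (76 mm by 85 mm) begins 54 mm behind the grasp point. The pads swing forward as they close: fully open they stand 13 mm farther back than shut.
Start: joints at [86.895, 14.616, 6.199, 0, -81.583, -16.306], TCP at [0.183, 0.519, 0.239] pointing down, gripper open.
Joint ranges: [-168.99, 168.99], [-69.2, 112.95], [-62.41, 85.93], [-164.36, 98.24], [-168.68, -3.75], [-174.98, 174.98]. Speed limits (degrees/s): [147.25, 147.25, 180, 180, 180, 180].

INTERFACE

Orientations are given as a 3x3 rotation matrix whose columns are the frame's x, y, z axes.
In Python, from rig import state, vision, job, robot gives the robot as it stands.
- The arm moves only by the tool move_arm, never from a script. Its arguments are lists of equal length, an entry for each row: "dp": the shift along the tool's x, y, z in m, a list of three; "yaw": the turn about the tool's y in rad; "fingers": the finger opening in m, from 0 to 0.0854. A call has 1 to 8 rows; each row shifts and turns the commanded pose from where the row before left it, along the tool's axes as they then stand; what a row does not reach is not made up. A row lasts 1/10 s, in which the tool goes at most 50 mm and 8.59 degrees, less where a joint would pass 70% of its speed; a pose out of reach is approached as far as the arm can. A call is refused whole if a number of a shift passes 0.05 or a number of a turn 0.15, either way. A call with a gripper value outside its range is refused whole. The fingers move at their own pace and stop on an object; "squeeze" is the grip in N (left out, the last holds). Time passes only in rows, so rows that do not move let the fingers close. It gives the time, the measured TCP pose, the force and the opening at its end, in the units of the state.
- state(): the state, without advancing time (a new reading comes with each control period).
- vision.read_camera(name): name is "scene" or "top" or "wrist"; returns the picture (384x512x3 uint8, blue, green, red); there is no depth.
- vision.camera_params(name): a dict with "K" (3x3 intrinsics, pixels), "position" and "rotation" of the camera in the world; the wrist camera has in their place "mount" (4x4, takes a point from camera to tool coordinates, whose origin is the TCP and whose axes are the tool frame's). Camera axes: x right, y down, z forward; pixel columns grow to the right and rows downward; lengths in m; the calibration is good to about 2 mm. A picture is of the moment at which its call begins: read the wrist's pose just before it. camera_params takes no time and is no camera call.
- job.job_done(): hands the job in, once; it reports no verdict.
The state is a dict: "clock": time; "joint_pos": joint angles; "qd": joint speeds; "effort": joint torques, N m; "tcp_pos": TCP position; "tcp_rot": TCP orientation; "wrist_force": force on the tool from outside, world axes, zero at the start; "torque": the same for the moment, N m; "finger_gap": finger opening in m.
Only numpy, scipy, OpenCV 4.12 (cv2) and the standard library are available. Lean on these libraries where they do the work, as an engineer would, in place of code of your own. Each camera call takes 0.05 s, during which the arm holds its last target.

TASK

The small gear on the upright inspection mandrel has been checked and the large one is next. Take the collar and the spacer off the mandrel and put them both in the aluminium tray, then lift the small gear off and put it flat over the dowel of the empty wooden block. Put the large gear from the other wooden block on the mandrel, then the spacer and last the collar back on top of it, each seated right down, and leave the micrometer and the caliper where they are.

Things in the scene. Friction and masses are not known exactly. Their poses are not given: they have to be found in the camera images.
- mandrel: Inspection mandrel, fixed: round grey base 84 mm wide with an upright steel arbor. Origin on the arbor's axis at the base's underside (desk), z up. Parts seat on a 38 mm shoulder 22 mm above the origin; above it the arbor is 15 mm thick for 45 mm, then tapers to 6 mm at 75 mm above the origin. Parts slide freely on it (bores 20 mm). At the start it carries, from below: small gear, spacer, collar.
- tray: Low aluminium tray with a grey felt lining, fixed in place: 124 mm along its x, 160 mm along its y, rim 10 mm high, walls and floor 3 mm thick. Empty at the start. Origin at the centre of its underside (on the desk).
- empty_block: The wooden block without a gear, fixed in place: 80 x 80 x 16 mm with an upright dowel 14 mm in diameter at its centre, whose rounded tip is 50 mm above the origin. Origin at the centre of its underside, z up. The small gear finally lies on its top over the dowel.
- gear_block: The wooden block that carries the large gear at the start, fixed in place; otherwise the same as the empty one. Origin at the centre of its underside.
- small_gear_center (a point): Small steel spur gear, on the mandrel at the start: toothed disc 52 mm over the teeth, 9 mm thick, with a plain round hub 32 mm wide standing up to 19 mm in all; bore 20 mm; about 160 g. The point is on its axis half-way up (9.5 mm above its underside); z up, hub up. Grip it by the hub, clear from 9 to 19 mm above the gear's underside.
- large_gear_center (a point): Large steel spur gear, on its wooden block at the start, lying on the block's top: 64 mm over the teeth, disc 9 mm thick, hub 32 mm wide standing up to 19 mm in all; bore 20 mm; about 220 g. The point is on its axis half-way up (9.5 mm above its underside); z up, hub up. Grip it by the hub, like the small one.
- spacer_center (a point): Bright steel spacer ring: 38 mm outside diameter, bore 20 mm, 14 mm high, 80 g or so; at the start on the mandrel on top of the small gear's hub. The point lies on its axis, half-way up (7 mm above its underside).
- collar_center (a point): Dark steel slip collar: 30 mm outside diameter, bore 20 mm, 12 mm high, 50 g or so, not clamped; at the start on the mandrel on top of the spacer. The point lies on its axis, half-way up (6 mm above its underside).
- micrometer: Bystander: an outside micrometer lying loose on the desk, 53 x 124 x 18 mm. Origin at the centre of its underside.
- caliper: Bystander: a digital caliper lying loose near the desk's front edge, 72 x 232 x 12 mm. Origin at the centre of its underside.

How it is judged (in metres and radians):
On the way, in this order (a step that is already met when the one before it is completed fails the run):
1. collar and spacer are both in the tray (x of collar_center in the frame of tray between -0.062 and 0.062 m and y of collar_center in the frame of tray between -0.08 and 0.08 m and z of collar_center in the frame of tray between 0.003 and 0.025 m and x of spacer_center in the frame of tray between -0.062 and 0.062 m and y of spacer_center in the frame of tray between -0.08 and 0.08 m and z of spacer_center in the frame of tray between 0.003 and 0.025 m and linear speed of each of collar, spacer below 0.02 m/s and angular speed of each of collar, spacer below 0.3 rad/s), for 0.2 s.
2. the small gear lies over the dowel of the empty block (horizontal distance between small_gear_center and empty_block below 0.006 m and angle between small_gear_center's own z axis and vertical below 0.07 rad and z of small_gear_center in the frame of empty_block between 0.0225 and 0.0285 m and linear speed of small_gear below 0.02 m/s and angular speed of small_gear below 0.3 rad/s and contact force between small_gear and the fingers below 0.05 N), for 0.2 s.
3. the large gear is seated on the mandrel (horizontal distance between large_gear_center and mandrel below 0.0045 m and angle between large_gear_center's own z axis and vertical below 0.07 rad and z of large_gear_center in the frame of mandrel between 0.0285 and 0.0345 m and linear speed of large_gear below 0.02 m/s and angular speed of large_gear below 0.3 rad/s and contact force between large_gear and the fingers below 0.05 N), for 0.2 s.
At the end, for the whole second after the job is handed in: Large gear on the mandrel's shoulder, spacer on its hub, collar on top: each within 4.5 mm of the axis, 4 degrees of level and 3 mm of its height; small gear flat on the empty block over its dowel, within 6 mm; all released and at rest (all of step 2 and all of step 3 and horizontal distance between each of spacer_center, collar_center and mandrel below 0.0045 m and angle between each of spacer_center, collar_center's own z axis and vertical below 0.07 rad and z of spacer_center in the frame of mandrel between 0.045 and 0.051 m and z of collar_center in the frame of mandrel between 0.058 and 0.064 m and linear speed of each of spacer, collar below 0.02 m/s and angular speed of each of spacer, collar below 0.3 rad/s and contact force between each of spacer, collar and the fingers below 0.05 N); the robot touches nothing.
It fails at once if the micrometer is moved more than 25 mm (distance of micrometer from where it was at the start of the episode above 0.025 m).
It fails at once if the caliper is moved more than 25 mm (distance of caliper from where it was at the start of the episode above 0.025 m).
It also fails if it takes over 131 s, if anything falls off the work surface, if the arm or the gripper's body presses on something with over 40 N, if the wrist force passes 120 N, or if a joint passes its speed limit or range.

## Working session

There is one attempt and no reset: what is moved stays moved. The work goes in short steps, Python scripts to look and compute and a tool call to move; the robot and the scene stay as the last step left them, time stands still between calls to the robot, and variables do not carry over. Pictures are saved under pics/ and viewed, and the job is handed in when it is done.

Besides the shell and the picture viewer there is one more tool, called after ">>>" by a JSON object that holds its "method" and its "body", one argument or row to a line. move_arm: Moves the arm, as the interface text tells. Its arguments: {"type":"object","properties":{"dp":{"type":"array","items":{"type":"array","items":{"type":"number"}}},"yaw":{"type":"array","items":{"type":"number"}},"fingers":{"type":"array","items":{"type":"number"}},"squeeze":{"type":"number"}},"required":["dp","yaw","fingers"]}

```bash
ls; mkdir -p pics
python3 - <<'E'
from rig import state, vision, job, robot
import cv2, numpy as np
s=state(); print(s)
for n in ("scene","top","wrist"):
    p=vision.camera_params(n); print(n,{k:np.round(v,4).tolist() if not isinstance(v,str) else v for k,v in p.items()})
    cv2.imwrite(f"pics/{n}0.png",vision.read_camera(n))
print([a for a in dir(robot) if a[0]!='_'])
E
```

```text
pics
{'clock': 0.0, 'joint_pos': array([ 8.68960966e+01,  1.46531983e+01,  6.13098379e+00, -2.67995284e-02,
       -8.15818680e+01, -1.63064134e+01]), 'qd': array([ 0.07724132,  0.00076534,  0.01499881, -0.10044944, -0.0144201 ,
       -0.11361596]), 'effort': array([ 4.33491971e-05, -3.86626375e+01,  2.37932199e+01,  5.36494955e+00,
       -6.24682594e-03, -1.18015711e-05]), 'tcp_pos': array([0.18256913, 0.51831576, 0.23839758]), 'tcp_rot': array([[-3.32395419e-01, -5.60383120e-04,  9.43139953e-01],
       [-9.43138259e-01, -1.78884759e-03, -3.32395885e-01],
       [ 1.87340267e-03, -9.99998243e-01,  6.60859841e-05]]), 'wrist_force': array([ 0.05741363, -0.57906407, -1.38628653]), 'torque': array([-0.03375093,  0.00923825, -0.02106499]), 'finger_gap': 0.08520729508252815}
scene {'K': [[482.5401, 0.0, 263.378], [0.0, 482.5401, 197.3809], [0.0, 0.0, 1.0]], 'position': [-0.0876, -0.5347, 0.9792], 'rotation': [[0.7532, -0.4852, 0.4442], [-0.6577, -0.5445, 0.5205], [-0.0107, -0.6841, -0.7293]]}
top {'K': [[362.0972, 0.0, 256.7754], [0.0, 362.0972, 196.8088], [0.0, 0.0, 1.0]], 'position': [0.2839, 0.1459, 1.1404], 'rotation': [[0.0207, -0.9838, 0.1778], [-0.9992, -0.0263, -0.029], [0.0332, -0.1771, -0.9836]]}
wrist {'K': [[341.1835, 0.0, 253.4272], [0.0, 341.1835, 188.9258], [0.0, 0.0, 1.0]], 'mount': [[1.0, 0.0007, -0.0007, 0.0001], [0.0009, -0.3123, 0.95, -0.1337], [0.0004, -0.95, -0.3123, 0.0803], [0.0, 0.0, 0.0, 1.0]]}
['PlanningError', 'tip_reach']
```

View pics/scene0.png

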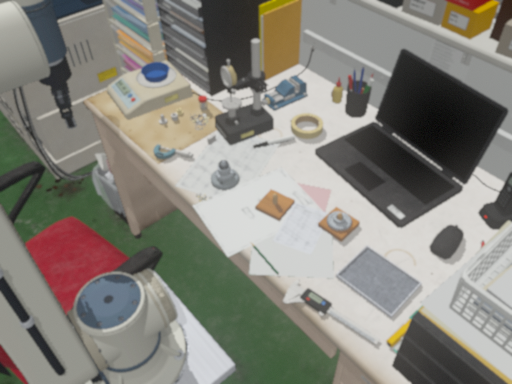

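View pics/top0.png

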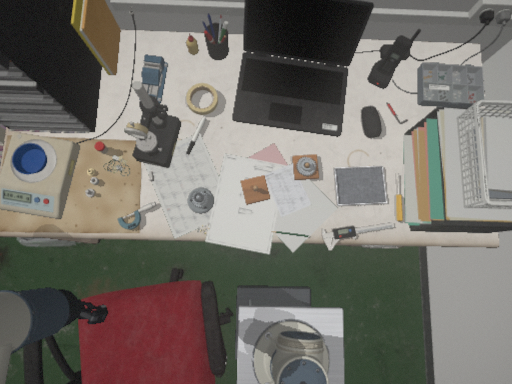

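View pics/wrist0.png

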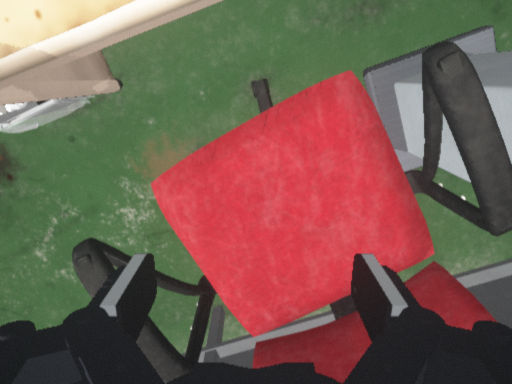

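```bash
cat > h.py <<'E'
from rig import state, vision, job, robot
import cv2, numpy as np
def ray(name,uv,st=None):
    p=vision.camera_params(name); K=np.array(p["K"])
    d=np.linalg.solve(K,[uv[0],uv[1],1.])
    if name=="wrist":
        M=np.array(p["mount"]); R=np.array(st["tcp_rot"]); t=np.array(st["tcp_pos"])
        return R@M[:3,3]+t, R@M[:3,:3]@d
    return np.array(p["position"]), np.array(p["rotation"])@d
def onz(name,uv,z,st=None):
    o,d=ray(name,uv,st); return o+d*(z-o[2])/d[2]
def proj(name,P,st=None):
    p=vision.camera_params(name); K=np.array(p["K"])
    if name=="wrist":
        M=np.array(p["mount"]); R=np.array(st["tcp_rot"]); t=np.array(st["tcp_pos"])
        o=R@M[:3,3]+t; Rc=R@M[:3,:3]
    else: o=np.array(p["position"]); Rc=np.array(p["rotation"])
    c=K@(Rc.T@(np.asarray(P,float)-o)); return c[:2]/c[2]
def togo(st,target):  # world displacement -> tool dp
    return np.array(st["tcp_rot"]).T@(np.asarray(target)-st["tcp_pos"])
E
python3 - <<'E'
from h import *
t=cv2.imread("pics/top0.png"); s=cv2.imread("pics/scene0.png")
cv2.imwrite("pics/c1.png",cv2.resize(t[130:250,110:410],None,fx=2.6,fy=2.6,interpolation=cv2.INTER_CUBIC))
cv2.imwrite("pics/c2.png",cv2.resize(s[120:350,190:440],None,fx=2.6,fy=2.6,interpolation=cv2.INTER_CUBIC))
for n,uv,z in [("mandrel collar top",(200,196),.067),("empty",(255,190),.016),("gear",(306,167),.03),("tray",(360,185),.01),("cal",(362,230),0.01),("micro",(138,215),.01)]:
    print(n,onz("top",uv,z).round(3))
E
```

```text
mandrel collar top [0.476 0.285 0.067]
empty [0.509 0.119 0.016]
gear [ 0.585 -0.041  0.03 ]
tray [ 0.536 -0.22   0.01 ]
cal [ 0.391 -0.221  0.01 ]
micro [0.421 0.481 0.01 ]
```

View pics/c1.png

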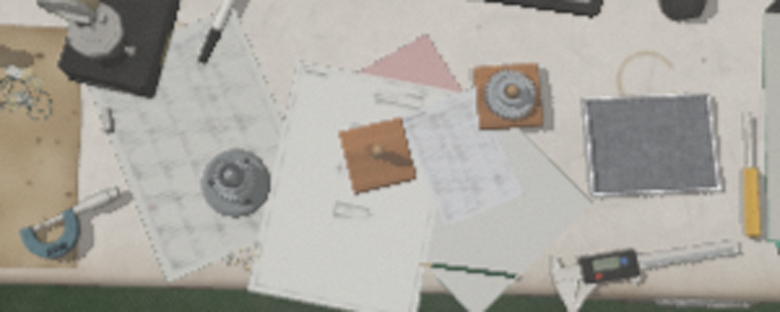

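View pics/c2.png

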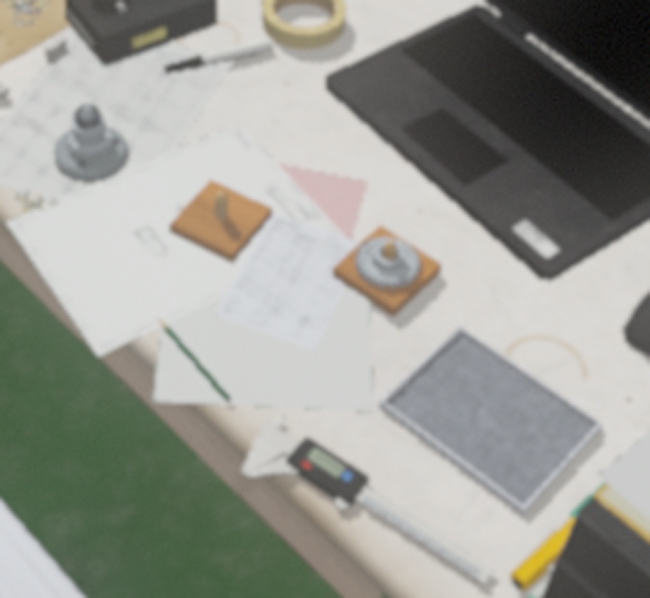

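>>> {"method": "move_arm", "body": {
  "dp": [
    [0.013,0,0.036],
    [0.013,0,0.038],
    [0.013,0,0.038],
    [0.013,0,0.038],
    [0.013,0,0.038],
    [0.013,0,0.038],
    [0.013,0,0.038],
    [0.013,0,0.038]
  ],
  "yaw": [0,0,0,0,0,0,0,0],
  "fingers": [0.085,0.085,0.085,0.085,0.085,0.085,0.085,0.085],
  "squeeze": 60
}}

```text
clock: 0.95
tcp_pos: [0.434, 0.319, 0.2391]
tcp_rot: [[-0.332, -0.0, 0.943], [-0.943, -0.0, -0.332], [0.0, -1.0, -0.0]]
wrist_force: [0.0, 1.2, -0.4]
finger_gap: 0.085
```

>>> {"method": "move_arm", "body": {
  "dp": [
    [0.013,0,0.03],
    [0.005,0,0.01],
    [0,0,0],
    [0,0,0]
  ],
  "yaw": [0,0,0,0],
  "fingers": [0.085,0.085,0.085,0.085]
}}

```text
clock: 1.35
tcp_pos: [0.4644, 0.2903, 0.2391]
tcp_rot: [[-0.333, -0.001, 0.943], [-0.943, 0.0, -0.333], [0.0, -1.0, -0.001]]
wrist_force: [-0.5, -0.2, 0.5]
finger_gap: 0.0853
```

Run:
```python
from h import *
s=state(); cv2.imwrite("pics/w1.png",vision.read_camera("wrist"))
np.save("w1.npy",s,allow_pickle=True)
print(s['tcp_pos'],s['tcp_rot'].round(4),s['wrist_force'],s['joint_pos'])
```

```text
[0.46435576 0.29027827 0.239056  ] [[-3.325e-01 -5.000e-04  9.431e-01]
 [-9.431e-01  0.000e+00 -3.325e-01]
 [ 2.000e-04 -1.000e+00 -5.000e-04]] [-0.49173415 -0.17553947  0.51234081] [ 4.83706675e+01  1.43675329e+01  5.84555206e+00 -2.42083764e-02
 -8.14983459e+01  2.22114925e+01]
```

View pics/w1.png

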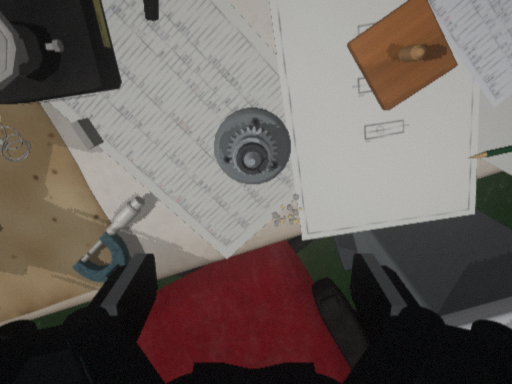

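Run:
```python
from h import *
t=cv2.imread("pics/w1.png")
cv2.imwrite("pics/w1c.png",cv2.resize(t[95:195,200:310],None,fx=6,fy=6,interpolation=cv2.INTER_CUBIC))
s=np.load("w1.npy",allow_pickle=True).item()
print(onz("wrist",(252,157),.075,s), onz("wrist",(252,157),.067,s), onz("wrist",(412,53),.05,s))
```

```text
[0.47635879 0.28755038 0.075     ] [0.47464621 0.28819576 0.067     ] [0.51239635 0.12557483 0.05      ]
```

View pics/w1c.png

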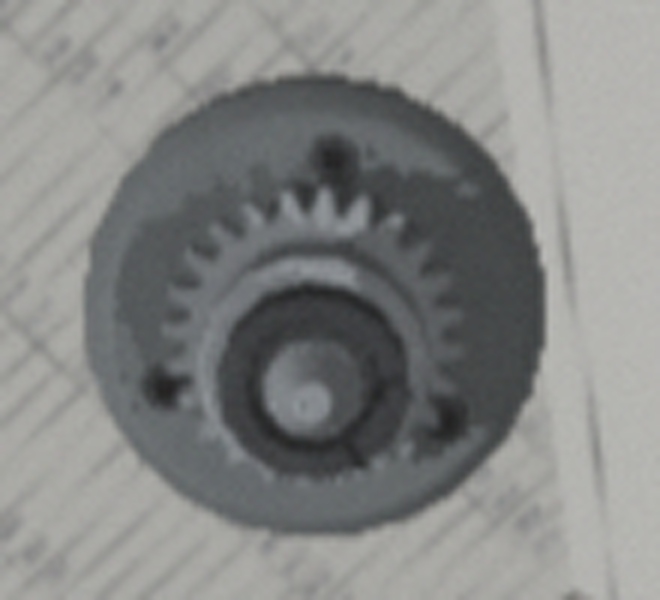

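Run:
```python
from h import *
s=np.load("w1.npy",allow_pickle=True).item()
for n,uv,z in [("tip",(303,402),.075),("collar",(313,380),.067),("spacer?",(313,355),.055),("base",(315,305),.0),("base",(315,305),.012)]:
    print(n,onz("wrist",(uv[0]/6+200-.4,uv[1]/6+95-.4),z,s).round(4))
img=cv2.imread("pics/w1.png"); print(img[146,230],img[157,270])
```

```text
tip [0.473  0.2906 0.075 ]
collar [0.4739 0.2887 0.067 ]
spacer? [0.4751 0.2883 0.055 ]
base [0.4726 0.2891 0.    ]
base [0.4747 0.2883 0.012 ]
[95 91 87] [97 94 92]
```

>>> {"method": "move_arm", "body": {
  "dp": [
    [-0.002,0.03,0.009],
    [0,0.04,0],
    [0,0.03,0],
    [0,0.01,0],
    [0,0,0],
    [0,0,0]
  ],
  "yaw": [0,0,0,0,0,0],
  "fingers": [0.06,0.06,0.06,0.06,0.06,0.06]
}}

```text
clock: 2.0
tcp_pos: [0.4746, 0.29, 0.1311]
tcp_rot: [[-0.331, 0.002, 0.944], [-0.944, 0.001, -0.331], [-0.002, -1.0, 0.002]]
wrist_force: [0.2, -0.3, 0.8]
finger_gap: 0.0599
```

Run:
```python
from h import *
s=state(); im=vision.read_camera("wrist"); cv2.imwrite("pics/w2.png",im)
np.save("w2.npy",s,allow_pickle=True)
print(s['tcp_pos'],s['finger_gap'])
for P in [(0.4735,.289,.075),(0.4735,.289,.0)]: print(proj("wrist",P,s))
```

```text
[0.47455638 0.28995225 0.13106339] 0.05994166944120448
[255.81111035 218.31906629]
[255.47338454 182.0434221 ]
```

View pics/w2.png

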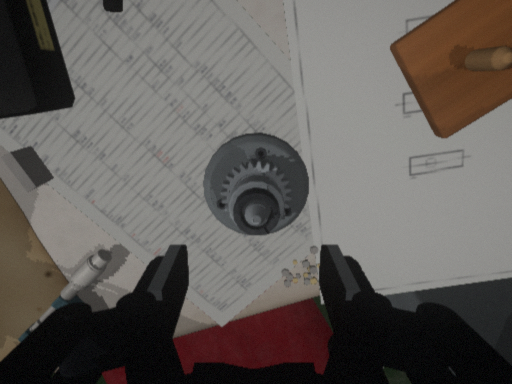

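Run:
```python
from h import *
t=cv2.imread("pics/w2.png")
cv2.imwrite("pics/w2c.png",cv2.resize(t[125:245,195:320],None,fx=6,fy=6,interpolation=cv2.INTER_CUBIC))
```

```text
(no output)
```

View pics/w2c.png

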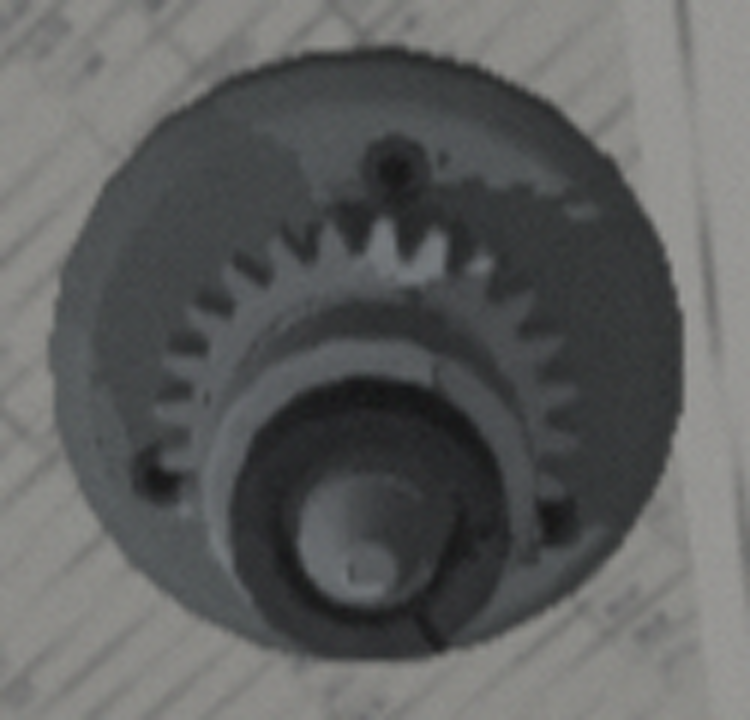

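Run:
```python
from h import *
s=np.load("w2.npy",allow_pickle=True).item()
for n,uv,z in [("tip",(372,568),.075),("collar",(372,520),.067),("base",(367,353),.0),("base",(367,353),.006)]:
    print(n,onz("wrist",(uv[0]/6+195-.4,uv[1]/6+125-.4),z,s).round(4))
print(togo(state(),(.4735,.2887,.0645)), state()['tcp_pos'])
```

```text
tip [0.4728 0.2888 0.075 ]
collar [0.4746 0.2881 0.067 ]
base [0.4723 0.2892 0.    ]
base [0.4741 0.2886 0.006 ]
[ 0.00187437  0.06689859 -0.00089338] [0.47476577 0.29002848 0.13140565]
```

>>> {"method": "move_arm", "body": {
  "dp": [
    [0.002,0.03,-0.001],
    [0,0.027,0],
    [0,0.01,0],
    [0,0,0],
    [0,0,0],
    [0,0,0],
    [0,0,0],
    [0,0,0]
  ],
  "yaw": [0,0,0,0,0,0,0,0],
  "fingers": [0.06,0.06,0.06,0.06,0.02,0.02,0.02,0.02],
  "squeeze": 50
}}

```text
clock: 2.85
tcp_pos: [0.4734, 0.2882, 0.0644]
tcp_rot: [[-0.332, 0.003, 0.943], [-0.943, 0.002, -0.332], [-0.003, -1.0, 0.002]]
wrist_force: [-0.8, 0.2, 6.0]
finger_gap: 0.0274
```

Run:
```python
from h import *
s=state(); im=vision.read_camera("wrist"); cv2.imwrite("pics/w3.png",im)
print(s['tcp_pos'],s['finger_gap'],s['wrist_force'])
```

```text
[0.47340945 0.28822374 0.06441584] 0.027405588169004562 [-0.78872399  0.21375329  5.98933006]
```

View pics/w3.png

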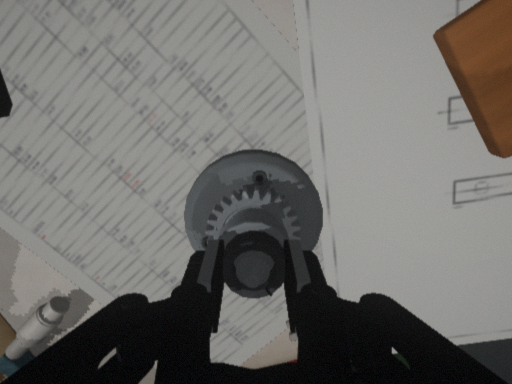

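>>> {"method": "move_arm", "body": {
  "dp": [
    [0,-0.002,0],
    [0,0,0],
    [0,0,0]
  ],
  "yaw": [0,0,0],
  "fingers": [0.02,0.02,0.02]
}}

```text
clock: 3.2
tcp_pos: [0.4724, 0.2875, 0.0645]
tcp_rot: [[-0.332, 0.0, 0.943], [-0.943, 0.0, -0.332], [-0.0, -1.0, 0.0]]
wrist_force: [-1.1, -0.2, 1.6]
finger_gap: 0.0275
```

>>> {"method": "move_arm", "body": {
  "dp": [
    [0,-0.006,0],
    [0,-0.01,0],
    [0,-0.02,0],
    [0,-0.02,0],
    [0,0,0]
  ],
  "yaw": [0,0,0,0,0],
  "fingers": [0.02,0.02,0.02,0.02,0.02]
}}

```text
clock: 3.7
tcp_pos: [0.4741, 0.2886, 0.1242]
tcp_rot: [[-0.332, 0.005, 0.943], [-0.943, 0.004, -0.332], [-0.005, -1.0, 0.004]]
wrist_force: [0.1, 1.2, 0.2]
finger_gap: 0.0275
```

Run:
```python
from h import *
s=state(); im=vision.read_camera("wrist"); cv2.imwrite("pics/w4.png",im)
print(s['tcp_pos'],s['finger_gap'],s['wrist_force'])
```

```text
[0.47408681 0.28857816 0.12417247] 0.027488405400400266 [0.11948699 1.20700228 0.2382659 ]
```

View pics/w4.png

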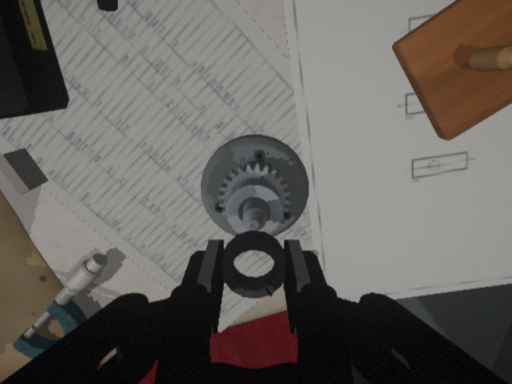

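Run:
```python
from h import *
c=np.array([onz("top",(u/2.6+110,v/2.6+130),.01)[:2] for u,v in [(583,99),(713,94),(723,188),(593,196)]])
print(c.round(3),c.mean(0)); print([np.linalg.norm(c[i]-c[(i+1)%4]).round(3) for i in range(4)])
```

```text
[[ 0.59  -0.137]
 [ 0.601 -0.301]
 [ 0.482 -0.309]
 [ 0.468 -0.147]] [ 0.5349789  -0.22341341]
[np.float64(0.165), np.float64(0.12), np.float64(0.162), np.float64(0.123)]
```

>>> {"method": "move_arm", "body": {
  "dp": [
    [0.02,0,0.01],
    [0.04,0,0.02],
    [0.04,0,0.02],
    [0.04,0,0.02],
    [0.04,0,0.02],
    [0.04,0,0.02],
    [0.04,0,0.02],
    [0.04,0,0.02]
  ],
  "yaw": [0,0,0,0,0,0,0,0],
  "fingers": [0.02,0.02,0.02,0.02,0.02,0.02,0.02,0.02]
}}

```text
clock: 4.55
tcp_pos: [0.5135, -0.0472, 0.1199]
tcp_rot: [[-0.332, -0.001, 0.943], [-0.943, 0.0, -0.332], [0.0, -1.0, -0.001]]
wrist_force: [1.3, 0.3, -1.1]
finger_gap: 0.0274
```

Run:
```python
from h import *
s=state(); im=vision.read_camera("wrist"); cv2.imwrite("pics/w5.png",im)
np.save("w5.npy",s,allow_pickle=True)
print(s['tcp_pos'],s['finger_gap'],s['wrist_force'],s['joint_pos'])
print(togo(s,(.54,-.18,.06)))
```

```text
[ 0.51353252 -0.04722873  0.11991307] 0.027448296495117014 [ 1.3323137   0.29860119 -1.11059795] [ 1.21562129e+01  1.48093383e+01 -1.14854682e+01 -1.65484845e-02
 -6.37583380e+01  5.84474689e+01]
[0.11642115 0.05987991 0.06912904]
```

View pics/w5.png

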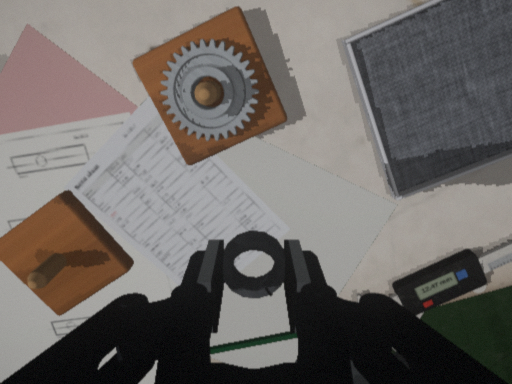

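>>> {"method": "move_arm", "body": {
  "dp": [
    [0.036,0,0.02],
    [0.036,0,0.022],
    [0.034,0.02,0.02],
    [0.01,0.035,0.007],
    [0,0.03,0],
    [0,0.01,0],
    [0,0,0],
    [0,0,0]
  ],
  "yaw": [0,0,0,0,0,0,0,0],
  "fingers": [0.02,0.02,0.02,0.02,0.02,0.02,0.02,0.02]
}}

```text
clock: 5.4
tcp_pos: [0.5415, -0.1776, 0.0266]
tcp_rot: [[-0.331, 0.002, 0.944], [-0.944, -0.001, -0.331], [0.0, -1.0, 0.002]]
wrist_force: [-0.1, -0.4, -0.0]
finger_gap: 0.0274
```

Run:
```python
from h import *
t=cv2.imread("pics/w5.png"); s=np.load("w5.npy",allow_pickle=True).item()
cv2.imwrite("pics/w5a.png",cv2.resize(t[0:180,120:300],None,fx=3.3,fy=3.3,interpolation=cv2.INTER_CUBIC))
cv2.imwrite("pics/w5b.png",cv2.resize(t[180:330,0:150],None,fx=4,fy=4,interpolation=cv2.INTER_CUBIC))
```

```text
(no output)
```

View pics/w5a.png

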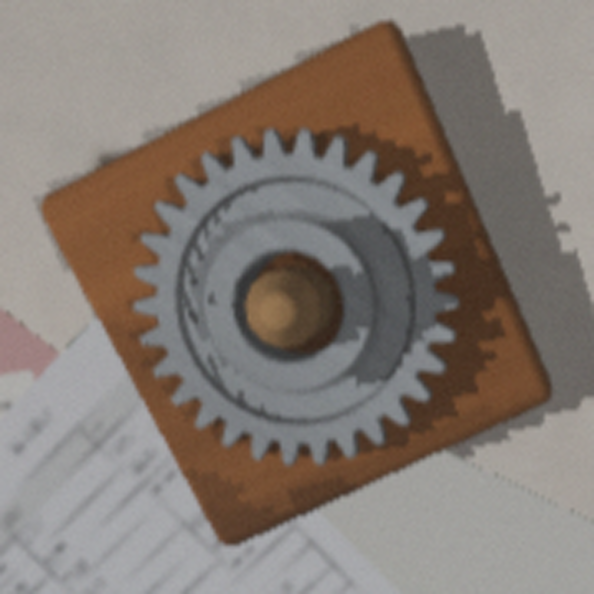

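View pics/w5b.png

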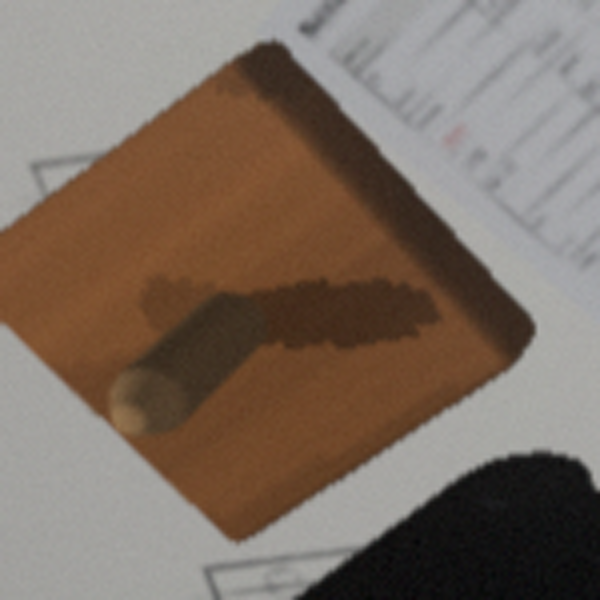

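>>> {"method": "move_arm", "body": {
  "dp": [
    [0,0.008,0],
    [0,0.003,0],
    [0,0,0],
    [0,0,0]
  ],
  "yaw": [0,0,0,0],
  "fingers": [0.02,0.02,0.02,0.02]
}}

```text
clock: 5.8
tcp_pos: [0.5408, -0.1777, 0.0146]
tcp_rot: [[-0.332, 0.0, 0.943], [-0.943, -0.0, -0.332], [-0.0, -1.0, 0.0]]
wrist_force: [0.8, -0.0, -1.0]
finger_gap: 0.0277
```

Run:
```python
from h import *
s=np.load("w5.npy",allow_pickle=True).item()
f=lambda u,v:(u/3.3+120-.35,v/3.3-.35)
for n,uv,z in [("hub",(290,302),.035),("disc",(296,300),.025),("dowel tip",(275,306),.05)]:
    print(n,onz("wrist",f(*uv),z,s).round(4))
e=[(28,190),(398,8),(560,392),(228,550)]
print("blk",np.mean([onz("wrist",f(*p),.016,s) for p in [(42,204),(392,20),(550,390),(230,545)]],0))
g=lambda u,v:(u/4-.35,v/4+180-.35)
for n,uv,z in [("Edowel tip",(130,418),.05),("Edowel bot",(240,320),.016)]:
    print(n,onz("wrist",g(*uv),z,s).round(4))
```

```text
hub [ 0.5906 -0.0443  0.035 ]
disc [ 0.5906 -0.0442  0.025 ]
dowel tip [ 0.5908 -0.0436  0.05  ]
blk [ 0.59014791 -0.04447917  0.016     ]
Edowel tip [0.5114 0.116  0.05  ]
Edowel bot [0.5108 0.1155 0.016 ]
```

>>> {"method": "move_arm", "body": {
  "dp": [
    [0,0.0015,0],
    [0,0,0],
    [0,0,0],
    [0,0,0],
    [0,0,0],
    [0,-0.01,0]
  ],
  "yaw": [0,0,0,0,0,0],
  "fingers": [0.02,0.02,0.04,0.05,0.05,0.05]
}}

```text
clock: 6.4
tcp_pos: [0.5396, -0.1776, 0.0219]
tcp_rot: [[-0.333, -0.003, 0.943], [-0.943, 0.001, -0.333], [0.0, -1.0, -0.003]]
wrist_force: [-0.7, 0.9, 0.2]
finger_gap: 0.0506
```

>>> {"method": "move_arm", "body": {
  "dp": [
    [0,-0.03,0],
    [-0.01,-0.045,0],
    [-0.02,-0.03,-0.01],
    [-0.035,0,-0.018],
    [-0.04,0,-0.02],
    [-0.04,0,-0.02],
    [-0.04,0,-0.02],
    [-0.04,0,-0.02]
  ],
  "yaw": [0,0,0,0,0,0,0,0],
  "fingers": [0.05,0.05,0.06,0.06,0.06,0.06,0.06,0.06]
}}

```text
clock: 7.2
tcp_pos: [0.5132, 0.072, 0.1289]
tcp_rot: [[-0.332, 0.001, 0.943], [-0.943, 0.0, -0.332], [-0.001, -1.0, 0.001]]
wrist_force: [0.4, 0.6, 0.6]
finger_gap: 0.0601
```

Run:
```python
from h import *
s=state()
print(s['tcp_pos'],s['finger_gap'],s['wrist_force'])
print(togo(s,(.4733,.2887,.13)))
im=vision.read_camera("top"); cv2.imwrite("pics/t1.png",cv2.resize(im[130:250,110:410],None,fx=2.6,fy=2.6))
```

```text
[0.51324959 0.07201623 0.12891268] 0.0600847461420622 [0.43229709 0.55762414 0.62773397]
[-0.1910933  -0.00105506 -0.10968704]
```

View pics/t1.png

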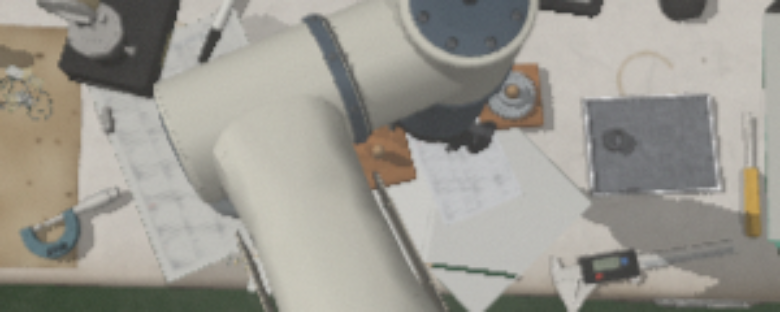

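>>> {"method": "move_arm", "body": {
  "dp": [
    [-0.03,0,-0.018],
    [-0.04,0,-0.023],
    [-0.04,0,-0.023],
    [-0.04,0,-0.023],
    [-0.031,0,-0.017],
    [-0.01,0,-0.006],
    [0,0,0],
    [0,0.03,0]
  ],
  "yaw": [0,0,0,0,0,0,0,0],
  "fingers": [0.06,0.06,0.06,0.06,0.06,0.06,0.06,0.06]
}}

```text
clock: 8.05
tcp_pos: [0.4759, 0.2885, 0.1018]
tcp_rot: [[-0.331, 0.007, 0.944], [-0.944, 0.005, -0.331], [-0.007, -1.0, 0.005]]
wrist_force: [0.8, 0.3, -0.2]
finger_gap: 0.0599
```

Run:
```python
from h import *
s=state()
print(s['tcp_pos'],s['finger_gap'],s['wrist_force'])
print(togo(s,(.4733,.2887,.0455)))
cv2.imwrite("pics/w6.png",vision.read_camera("wrist"))
```

```text
[0.47589183 0.28851921 0.101772  ] 0.059874526983533155 [ 0.78576613  0.28725816 -0.21096964]
[ 0.00110203  0.05625169 -0.00279678]
```

View pics/w6.png

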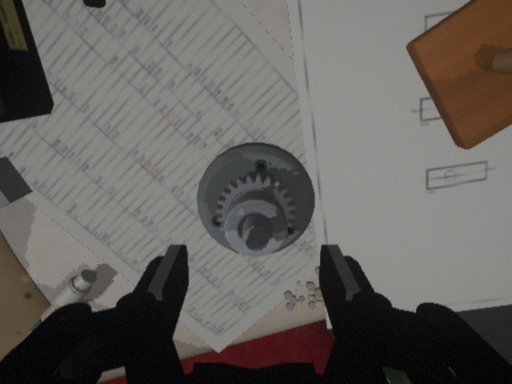

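>>> {"method": "move_arm", "body": {
  "dp": [
    [0.001,0.03,-0.002],
    [0,0.02,0],
    [0,0.006,0],
    [0,0,0],
    [0,0,0]
  ],
  "yaw": [0,0,0,0,0],
  "fingers": [0.06,0.06,0.06,0.06,0.06]
}}

```text
clock: 8.6
tcp_pos: [0.4719, 0.2868, 0.0431]
tcp_rot: [[-0.333, 0.002, 0.943], [-0.943, 0.001, -0.333], [-0.001, -1.0, 0.001]]
wrist_force: [0.7, 0.3, -0.2]
finger_gap: 0.0598
```

>>> {"method": "move_arm", "body": {
  "dp": [
    [0,0,0],
    [0,0,0],
    [0,0,0],
    [0,0,0],
    [0,0,0]
  ],
  "yaw": [0,0,0,0,0],
  "fingers": [0.045,0.025,0.025,0.025,0.025]
}}

```text
clock: 9.1
tcp_pos: [0.4719, 0.2873, 0.0435]
tcp_rot: [[-0.332, 0.002, 0.943], [-0.943, 0.001, -0.332], [-0.002, -1.0, 0.002]]
wrist_force: [-1.2, -0.0, 6.1]
finger_gap: 0.0359
```

>>> {"method": "move_arm", "body": {
  "dp": [
    [0.001,-0.004,0.001],
    [0,-0.015,0],
    [0,-0.025,0],
    [0,-0.03,0],
    [0,-0.02,0],
    [0.02,0,0.01],
    [0.035,0,0.018],
    [0.04,0,0.02]
  ],
  "yaw": [0,0,0,0,0,0,0,0],
  "fingers": [0.025,0.025,0.025,0.025,0.025,0.025,0.025,0.025]
}}

```text
clock: 9.9
tcp_pos: [0.4852, 0.1793, 0.1361]
tcp_rot: [[-0.331, 0.0, 0.944], [-0.944, 0.0, -0.331], [-0.0, -1.0, 0.0]]
wrist_force: [0.9, -0.6, -0.8]
finger_gap: 0.0362
```

Run:
```python
from h import *
s=state()
print(s['tcp_pos'],s['finger_gap'],s['wrist_force'])
print(togo(s,(.535,-.25,.13)))
cv2.imwrite("pics/w7.png",vision.read_camera("wrist"))
```

```text
[0.48520116 0.17932444 0.13609767] 0.03615621650214528 [ 0.93501979 -0.60281282 -0.78933538]
[0.38873723 0.00597934 0.18890261]
```

View pics/w7.png

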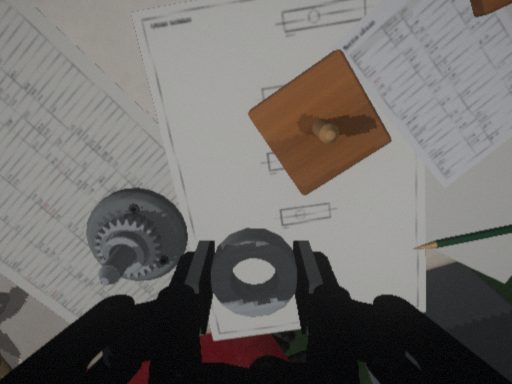

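>>> {"method": "move_arm", "body": {
  "dp": [
    [0.04,0,0.019],
    [0.042,0,0.02],
    [0.042,0,0.02],
    [0.042,0,0.02],
    [0.042,0,0.02],
    [0.042,0,0.02],
    [0.042,0,0.02],
    [0.042,0,0.02]
  ],
  "yaw": [0,0,0,0,0,0,0,0],
  "fingers": [0.025,0.025,0.025,0.025,0.025,0.025,0.025,0.025]
}}

```text
clock: 10.75
tcp_pos: [0.524, -0.1899, 0.1361]
tcp_rot: [[-0.332, 0.0, 0.943], [-0.943, 0.0, -0.332], [-0.0, -1.0, 0.0]]
wrist_force: [0.8, 0.7, -0.4]
finger_gap: 0.0357
```

Run:
```python
from h import *
s=state()
print(s['tcp_pos'],s['finger_gap'],s['wrist_force'])
print(togo(s,(.535,-.245,.011)))
```

```text
[ 0.52400355 -0.18987371  0.13612967] 0.03573307625854613 [ 0.81057063  0.69710559 -0.42449223]
[0.04835518 0.12512412 0.02868787]
```

>>> {"method": "move_arm", "body": {
  "dp": [
    [0.03,0,0.018],
    [0.018,0.02,0.011],
    [0,0.04,0],
    [0,0.04,0],
    [0,0.016,0],
    [0,0.005,0],
    [0,0,0],
    [0,0,0]
  ],
  "yaw": [0,0,0,0,0,0,0,0],
  "fingers": [0.025,0.025,0.025,0.025,0.025,0.025,0.025,0.025]
}}

```text
clock: 11.55
tcp_pos: [0.5368, -0.2431, 0.0163]
tcp_rot: [[-0.332, 0.002, 0.943], [-0.943, -0.001, -0.332], [0.0, -1.0, 0.003]]
wrist_force: [-0.5, 0.3, -0.4]
finger_gap: 0.0359
```

>>> {"method": "move_arm", "body": {
  "dp": [
    [0,0.003,0],
    [0,0.002,0],
    [0,0,0],
    [0,0,0]
  ],
  "yaw": [0,0,0,0],
  "fingers": [0.025,0.025,0.025,0.025]
}}

```text
clock: 11.95
tcp_pos: [0.5361, -0.2429, 0.0102]
tcp_rot: [[-0.332, 0.001, 0.943], [-0.943, -0.0, -0.332], [-0.0, -1.0, 0.001]]
wrist_force: [-0.2, 1.8, 0.7]
finger_gap: 0.0359
```

Release, rise and look at the tray.

>>> {"method": "move_arm", "body": {
  "dp": [
    [0,0,0],
    [0,0,0],
    [0,0,0],
    [0,-0.02,0],
    [0,-0.04,0],
    [0,-0.05,0],
    [0,-0.02,0],
    [0,0,0]
  ],
  "yaw": [0,0,0,0,0,0,0,0],
  "fingers": [0.045,0.05,0.052,0.055,0.06,0.06,0.06,0.06]
}}

```text
clock: 12.75
tcp_pos: [0.5379, -0.2436, 0.1442]
tcp_rot: [[-0.332, 0.008, 0.943], [-0.943, -0.002, -0.332], [-0.0, -1.0, 0.008]]
wrist_force: [0.3, 0.3, -0.1]
finger_gap: 0.0603
```

Run:
```python
from h import *
s=state()
print(s['tcp_pos'],s['finger_gap'],s['wrist_force'])
cv2.imwrite("pics/w8.png",vision.read_camera("wrist")); np.save("w8.npy",s,allow_pickle=True)
print(togo(s,(.4733,.2887,.14)))
```

```text
[ 0.53786937 -0.24363206  0.14423107] 0.0603405097541561 [ 0.34376625  0.32763239 -0.1296331 ]
[-0.48070027  0.00244278 -0.23766742]
```

View pics/w8.png

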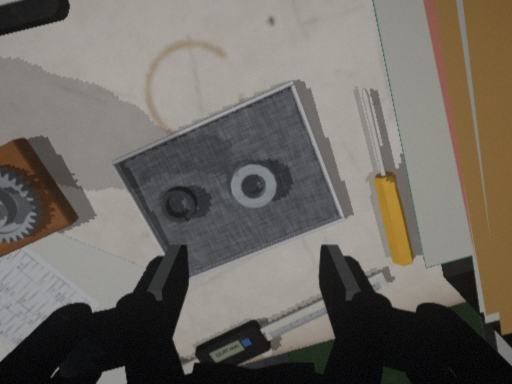

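>>> {"method": "move_arm", "body": {
  "dp": [
    [-0.03,0,-0.016],
    [-0.041,0,-0.02],
    [-0.041,0,-0.02],
    [-0.041,0,-0.02],
    [-0.041,0,-0.02],
    [-0.041,0,-0.02],
    [-0.041,0,-0.02],
    [-0.041,0,-0.02]
  ],
  "yaw": [0,0,0,0,0,0,0,0],
  "fingers": [0.06,0.06,0.06,0.06,0.06,0.06,0.06,0.06]
}}

```text
clock: 13.6
tcp_pos: [0.4925, 0.1094, 0.1384]
tcp_rot: [[-0.332, -0.002, 0.943], [-0.943, -0.001, -0.332], [0.002, -1.0, -0.002]]
wrist_force: [0.8, -0.7, -1.2]
finger_gap: 0.06
```

Run:
```python
from h import *
s=np.load("w8.npy",allow_pickle=True).item()
print(onz("wrist",(180,203),.015,s),onz("wrist",(254,186),.017,s))
s=state()
print(s['tcp_pos'],s['wrist_force'])
print(togo(s,(.4733,.2887,.1)))
```

```text
[ 0.54163838 -0.18077329  0.015     ] [ 0.53587881 -0.24322935  0.017     ]
[0.49252028 0.10942325 0.13840443] [ 0.8053619  -0.67474867 -1.20343504]
[-0.1627551   0.03827585 -0.07765441]
```

>>> {"method": "move_arm", "body": {
  "dp": [
    [-0.04,0,-0.02],
    [-0.041,0,-0.02],
    [-0.041,0,-0.02],
    [-0.03,0,-0.014],
    [-0.01,0,-0.0045],
    [0,0.01,0],
    [0,0.02,0],
    [0,0,0]
  ],
  "yaw": [0,0,0,0,0,0,0,0],
  "fingers": [0.06,0.06,0.06,0.06,0.06,0.06,0.06,0.06]
}}

```text
clock: 14.4
tcp_pos: [0.4717, 0.2842, 0.106]
tcp_rot: [[-0.334, -0.006, 0.943], [-0.943, -0.005, -0.334], [0.006, -1.0, -0.004]]
wrist_force: [0.4, -0.4, 0.3]
finger_gap: 0.0597
```

Run:
```python
from h import *
s=state()
print(s['tcp_pos'],s['finger_gap'],s['wrist_force'])
print(togo(s,(.4733,.2887,.040)))
cv2.imwrite("pics/w9.png",vision.read_camera("wrist")[100:300,150:370])
```

```text
[0.47173658 0.2842005  0.10600289] 0.05972463639843012 [ 0.42180876 -0.40525465  0.27680687]
[-0.00518164  0.0659709   0.00024919]
```

View pics/w9.png

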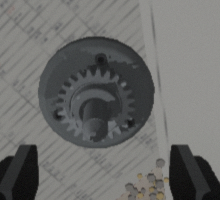

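>>> {"method": "move_arm", "body": {
  "dp": [
    [-0.004,0.03,0],
    [0,0.026,0],
    [0,0.008,0],
    [0,0,0],
    [0,0,0]
  ],
  "yaw": [0,0,0,0,0],
  "fingers": [0.06,0.06,0.06,0.06,0.06]
}}

```text
clock: 14.95
tcp_pos: [0.476, 0.2908, 0.0473]
tcp_rot: [[-0.332, 0.002, 0.943], [-0.943, 0.001, -0.332], [-0.002, -1.0, 0.001]]
wrist_force: [-0.3, 0.5, 0.1]
finger_gap: 0.0595
```

>>> {"method": "move_arm", "body": {
  "dp": [
    [0.003,0.004,-0.002],
    [0,0.002,0],
    [0,0,0],
    [0,0,0]
  ],
  "yaw": [0,0,0,0],
  "fingers": [0.055,0.05,0.045,0.045]
}}

```text
clock: 15.35
tcp_pos: [0.4723, 0.2886, 0.0401]
tcp_rot: [[-0.332, 0.0, 0.943], [-0.943, 0.0, -0.332], [-0.0, -1.0, 0.0]]
wrist_force: [-0.3, 0.3, 0.3]
finger_gap: 0.045
```

>>> {"method": "move_arm", "body": {
  "dp": [
    [0,0,0],
    [0,0,0],
    [0,0,0],
    [0,0,0],
    [0,0,0]
  ],
  "yaw": [0,0,0,0,0],
  "fingers": [0.035,0.02,0.02,0.02,0.02],
  "squeeze": 70
}}

```text
clock: 15.85
tcp_pos: [0.4725, 0.2887, 0.0405]
tcp_rot: [[-0.332, 0.001, 0.943], [-0.943, 0.0, -0.332], [-0.001, -1.0, 0.001]]
wrist_force: [-1.6, -0.3, 6.0]
finger_gap: 0.0282
```

Run:
```python
from h import *
s=state()
print(s['tcp_pos'],s['finger_gap'],s['wrist_force'])
cv2.imwrite("pics/w10.png",cv2.resize(vision.read_camera("wrist")[130:330,150:370],None,fx=3,fy=3))
```

```text
[0.47248676 0.28866974 0.04045673] 0.028248741288325503 [-1.57007099 -0.26192382  5.97584624]
```

View pics/w10.png

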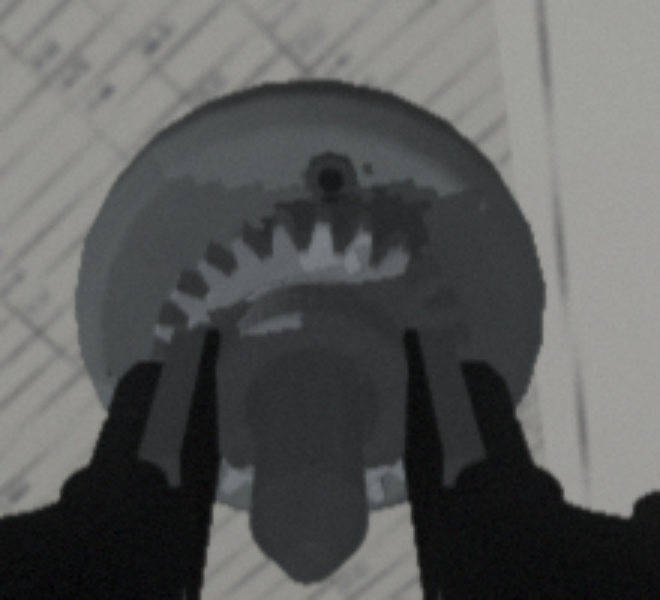

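>>> {"method": "move_arm", "body": {
  "dp": [
    [0,-0.004,0],
    [0,-0.015,0],
    [0,-0.025,0],
    [0,-0.025,0],
    [0,-0.01,0],
    [0,0,0],
    [0,0,0]
  ],
  "yaw": [0,0,0,0,0,0,0],
  "fingers": [0.02,0.02,0.02,0.02,0.02,0.02,0.02]
}}

```text
clock: 16.6
tcp_pos: [0.4715, 0.2881, 0.1175]
tcp_rot: [[-0.333, -0.002, 0.943], [-0.943, -0.001, -0.333], [0.001, -1.0, -0.001]]
wrist_force: [-0.4, -0.3, -2.8]
finger_gap: 0.028
```

Run:
```python
from h import *
s=state(); np.save("w11.npy",s,allow_pickle=True)
print(s['tcp_pos'],s['finger_gap'],s['wrist_force'])
im=vision.read_camera("wrist"); cv2.imwrite("pics/w11.png",cv2.resize(im[130:330,150:370],None,fx=3,fy=3))
# predicted px of hub-top centre at TCP axis
print(proj("wrist",s['tcp_pos']+np.array([0,0,.0005]),s), togo(s,(.511,.1157,.12)))
```

```text
[0.4714692  0.28809292 0.11746721] 0.027961386048502783 [-0.40530184 -0.27482811 -2.83448846]
[253.48487131 266.87253335] [ 0.14942044 -0.00246426  0.0946355 ]
```

View pics/w11.png

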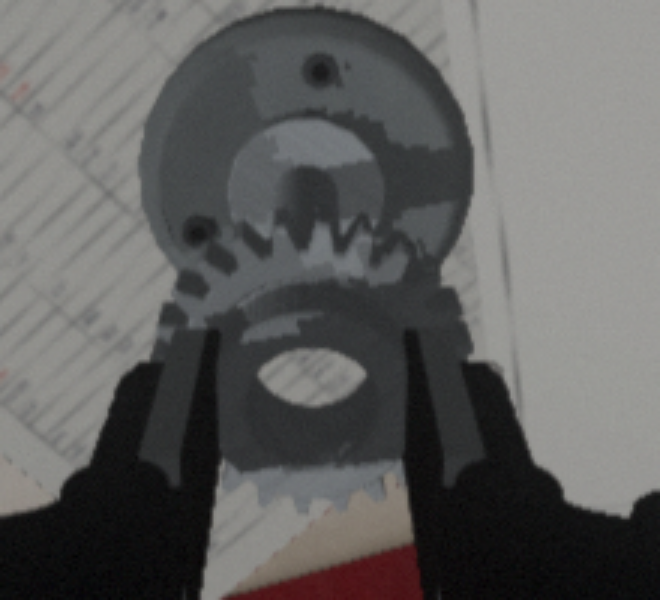

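Run:
```python
import cv2,numpy as np
im=cv2.imread("pics/w11.png")[260:520,200:420]
g=cv2.cvtColor(im,cv2.COLOR_BGR2GRAY); g=np.clip(g.astype(float)*2.5-60,0,255).astype(np.uint8)
cv2.imwrite("pics/w11b.png",cv2.resize(g,None,fx=3,fy=2.3,interpolation=cv2.INTER_CUBIC))
```

```text
(no output)
```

View pics/w11b.png

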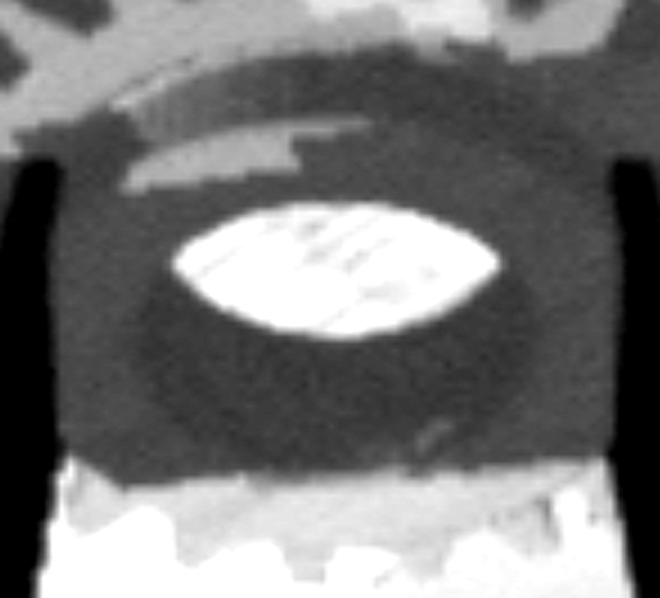

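>>> {"method": "move_arm", "body": {
  "dp": [
    [0.025,0,0.016],
    [0.035,0,0.022],
    [0.035,0,0.022],
    [0.033,0,0.021],
    [0.016,0,0.01],
    [0.005,0,0.003],
    [0,0,0],
    [0,0,0]
  ],
  "yaw": [0,0,0,0,0,0,0,0],
  "fingers": [0.02,0.02,0.02,0.02,0.02,0.02,0.02,0.02]
}}

```text
clock: 17.45
tcp_pos: [0.511, 0.1173, 0.1182]
tcp_rot: [[-0.332, -0.001, 0.943], [-0.943, -0.0, -0.332], [0.001, -1.0, -0.001]]
wrist_force: [0.7, 0.3, -0.1]
finger_gap: 0.0278
```

Run:
```python
from h import *
s=state(); np.save("w12.npy",s,allow_pickle=True)
print(s['tcp_pos'],s['finger_gap'],s['wrist_force'])
im=vision.read_camera("wrist"); cv2.imwrite("pics/w12.png",im)
print(proj("wrist",(.511,.1157,.05),s), togo(s,(.511,.1157,.06)))
```

```text
[0.51099693 0.11729448 0.11816825] 0.027797843323424627 [ 0.73409045  0.34132749 -0.11241504]
[255.87150221 208.81576863] [0.00147275 0.05816856 0.00058029]
```

View pics/w12.png

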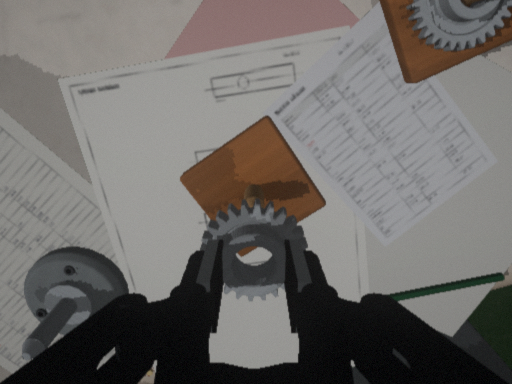

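>>> {"method": "move_arm", "body": {
  "dp": [
    [0.0015,0.02,0],
    [0,0.02,0],
    [0,0.007,0],
    [0,0,0],
    [0,0,0]
  ],
  "yaw": [0,0,0,0,0],
  "fingers": [0.02,0.02,0.02,0.02,0.02]
}}

```text
clock: 18.0
tcp_pos: [0.5114, 0.1159, 0.0725]
tcp_rot: [[-0.331, 0.001, 0.943], [-0.943, 0.0, -0.331], [-0.0, -1.0, 0.001]]
wrist_force: [-0.7, 0.8, -0.3]
finger_gap: 0.0282
```

Run:
```python
from h import *
s=state(); np.save("w13.npy",s,allow_pickle=True)
print(s['tcp_pos'],s['finger_gap'],s['wrist_force'])
im=vision.read_camera("wrist"); cv2.imwrite("pics/w13.png",cv2.resize(im[130:330,150:370],None,fx=3,fy=3))
print(proj("wrist",(.511,.1157,.05),s), togo(s,(.511,.1157,.06)))
```

```text
[0.51135043 0.11586524 0.07251935] 0.028155800162936215 [-0.6626162   0.78640832 -0.27806604]
[254.06537411 243.42943753] [ 0.00027761  0.01251894 -0.00028848]
```

View pics/w13.png

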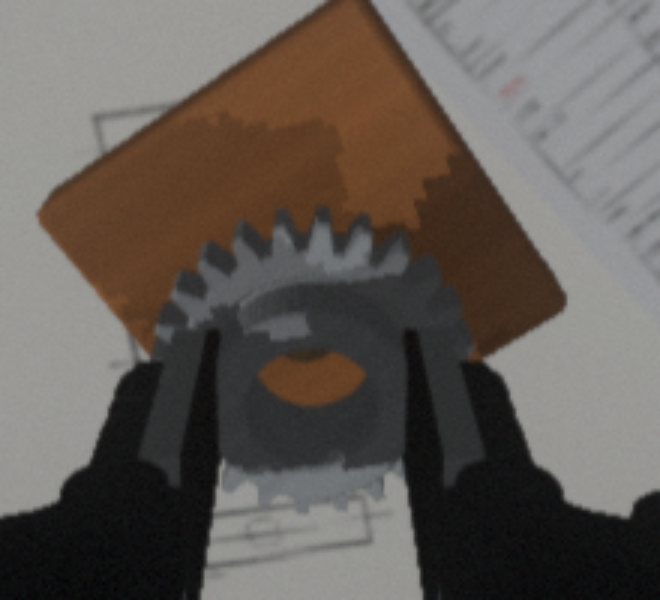

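>>> {"method": "move_arm", "body": {
  "dp": [
    [0,0.006,0],
    [0,0.006,0],
    [0,0.006,0],
    [0,0,0]
  ],
  "yaw": [0,0,0,0],
  "fingers": [0.02,0.02,0.02,0.02]
}}

```text
clock: 18.45
tcp_pos: [0.51, 0.1149, 0.0526]
tcp_rot: [[-0.333, -0.002, 0.943], [-0.943, -0.001, -0.333], [0.001, -1.0, -0.002]]
wrist_force: [0.2, 0.1, -1.3]
finger_gap: 0.0281
```

Run:
```python
from h import *
s=state()
print(s['tcp_pos'],s['finger_gap'],s['wrist_force'],s['torque'])
im=vision.read_camera("wrist"); cv2.imwrite("pics/w14.png",cv2.resize(im[130:330,150:370],None,fx=3,fy=3))
```

```text
[0.51003979 0.1149041  0.05263473] 0.02810686220597932 [ 0.17916184  0.10714317 -1.32264403] [ 0.00295751  0.03330625 -0.01791491]
```

View pics/w14.png

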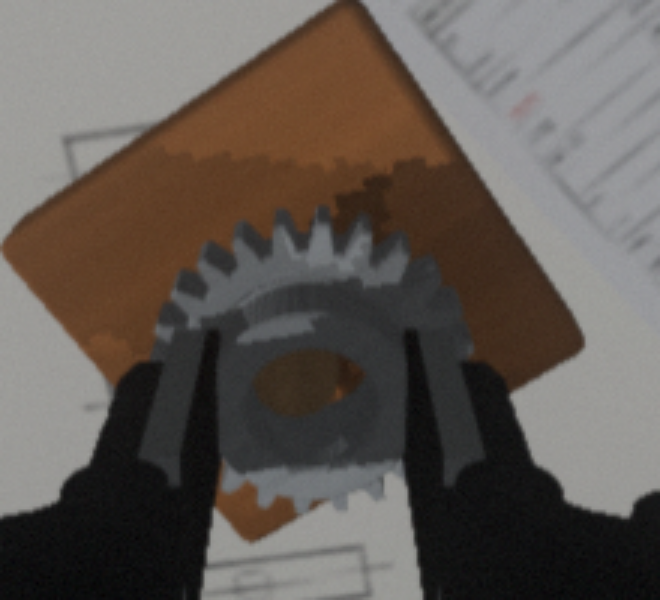

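>>> {"method": "move_arm", "body": {
  "dp": [
    [-0.0015,0.006,0],
    [0,0.006,0],
    [0,0.003,0],
    [0,0,0],
    [0,0,0]
  ],
  "yaw": [0,0,0,0,0],
  "fingers": [0.02,0.02,0.02,0.02,0.02]
}}

```text
clock: 19.0
tcp_pos: [0.5114, 0.1166, 0.0387]
tcp_rot: [[-0.332, -0.0, 0.943], [-0.943, -0.0, -0.332], [0.0, -1.0, 0.0]]
wrist_force: [0.1, -0.5, -1.5]
finger_gap: 0.028
```

>>> {"method": "move_arm", "body": {
  "dp": [
    [0,0.003,0],
    [0,0.001,0],
    [0,0,0],
    [0,0,0]
  ],
  "yaw": [0,0,0,0],
  "fingers": [0.02,0.02,0.02,0.02]
}}

```text
clock: 19.4
tcp_pos: [0.5114, 0.1167, 0.0348]
tcp_rot: [[-0.332, 0.0, 0.943], [-0.943, -0.0, -0.332], [-0.0, -1.0, 0.0]]
wrist_force: [-1.3, 0.4, -1.1]
finger_gap: 0.0282
```

>>> {"method": "move_arm", "body": {
  "dp": [
    [0,0,0],
    [0,0,0],
    [0,0,0],
    [0,-0.01,0],
    [0,-0.03,0],
    [0,-0.04,0],
    [0,-0.02,0],
    [0,0,0]
  ],
  "yaw": [0,0,0,0,0,0,0,0],
  "fingers": [0.04,0.05,0.055,0.06,0.06,0.06,0.06,0.06]
}}

```text
clock: 20.2
tcp_pos: [0.5136, 0.1175, 0.1394]
tcp_rot: [[-0.332, 0.008, 0.943], [-0.943, 0.003, -0.332], [-0.005, -1.0, 0.006]]
wrist_force: [-0.5, 0.0, 0.4]
finger_gap: 0.0599
```

Run:
```python
from h import *
s=state(); np.save("w15.npy",s,allow_pickle=True)
print(s['tcp_pos'],s['finger_gap'],s['wrist_force'])
im=vision.read_camera("wrist"); cv2.imwrite("pics/w15.png",im)
print(togo(s,(.5906,-.0443,.12)))
```

```text
[0.51357016 0.1174944  0.13936544] 0.059902195893744285 [-0.54552679  0.01825851  0.41604014]
[0.12717427 0.01947519 0.12622784]
```

View pics/w15.png

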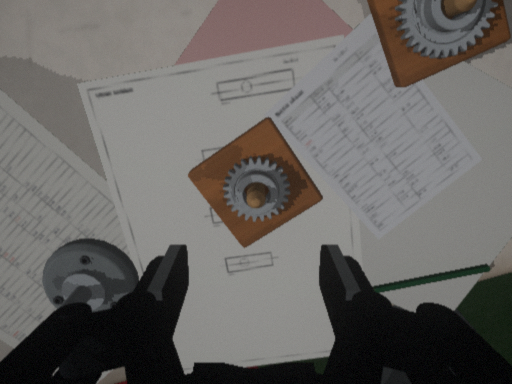

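>>> {"method": "move_arm", "body": {
  "dp": [
    [0.022,0,0.022],
    [0.03,0,0.03],
    [0.03,0,0.03],
    [0.03,0,0.028],
    [0.015,0.01,0.015],
    [0,0.02,0],
    [0,0.01,0],
    [0,0,0]
  ],
  "yaw": [0,0,0,0,0,0,0,0],
  "fingers": [0.06,0.06,0.06,0.06,0.06,0.06,0.06,0.06]
}}

```text
clock: 21.05
tcp_pos: [0.5853, -0.0446, 0.0925]
tcp_rot: [[-0.332, -0.005, 0.943], [-0.943, -0.0, -0.332], [0.002, -1.0, -0.005]]
wrist_force: [0.4, 0.5, -0.1]
finger_gap: 0.0599
```

Run:
```python
from h import *
s=state(); np.save("w16.npy",s,allow_pickle=True)
print(s['tcp_pos'],s['finger_gap'],s['wrist_force'])
im=vision.read_camera("wrist"); cv2.imwrite("pics/w16.png",cv2.resize(im[130:330,150:370],None,fx=3,fy=3))
print(togo(s,(.5906,-.0443,.035)),proj("wrist",(.5906,-.0443,.035),s))
```

```text
[ 0.58527025 -0.04461261  0.09251119] 0.05991040429265306 [ 0.3688023   0.51749215 -0.07872471]
[-0.00218244  0.0574838   0.00518559] [249.92549631 208.22364647]
```

View pics/w16.png

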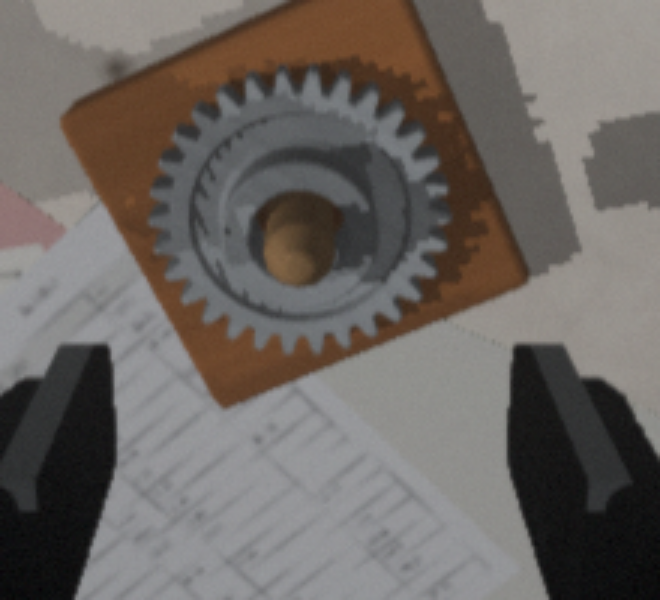

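>>> {"method": "move_arm", "body": {
  "dp": [
    [-0.002,0.025,0.004],
    [0,0.02,0],
    [0,0.006,0],
    [0,0,0],
    [0,0,0]
  ],
  "yaw": [0,0,0,0,0],
  "fingers": [0.06,0.06,0.055,0.05,0.045]
}}

```text
clock: 21.6
tcp_pos: [0.5923, -0.0438, 0.0453]
tcp_rot: [[-0.332, 0.002, 0.943], [-0.943, -0.0, -0.332], [-0.001, -1.0, 0.002]]
wrist_force: [0.3, -0.1, -0.2]
finger_gap: 0.0452
```

Run:
```python
from h import *
s=state(); 
print(s['tcp_pos'],togo(s,(.5906,-.0443,.035)))
```

```text
[ 0.59233607 -0.04383953  0.04527434] [ 0.00101532  0.0102706  -0.00150727]
```

>>> {"method": "move_arm", "body": {
  "dp": [
    [0.001,0.006,-0.0015],
    [0,0.001,0],
    [0,0,0],
    [0,0,0]
  ],
  "yaw": [0,0,0,0],
  "fingers": [0.045,0.045,0.045,0.045]
}}

```text
clock: 22.0
tcp_pos: [0.5898, -0.0446, 0.037]
tcp_rot: [[-0.332, 0.0, 0.943], [-0.943, -0.0, -0.332], [-0.0, -1.0, 0.0]]
wrist_force: [0.3, 1.1, 0.1]
finger_gap: 0.045
```

>>> {"method": "move_arm", "body": {
  "dp": [
    [0,0.002,0],
    [0,0,0],
    [0,0,0],
    [0,0,0],
    [0,0,0],
    [0,0,0],
    [0,0,0]
  ],
  "yaw": [0,0,0,0,0,0,0],
  "fingers": [0.045,0.04,0.02,0.02,0.02,0.02,0.02]
}}

```text
clock: 22.7
tcp_pos: [0.5898, -0.0445, 0.0352]
tcp_rot: [[-0.332, 0.0, 0.943], [-0.943, -0.0, -0.332], [-0.0, -1.0, 0.0]]
wrist_force: [-1.4, 0.1, 5.2]
finger_gap: 0.0284
```

Run:
```python
from h import *
s=state(); 
print(s['tcp_pos'],s['finger_gap'],s['wrist_force'])
im=vision.read_camera("wrist"); cv2.imwrite("pics/w17.png",cv2.resize(im[130:330,150:370],None,fx=3,fy=3))
```

```text
[ 0.58982478 -0.04450246  0.03524317] 0.028369458110288046 [-1.42451387  0.07973094  5.24007815]
```

View pics/w17.png

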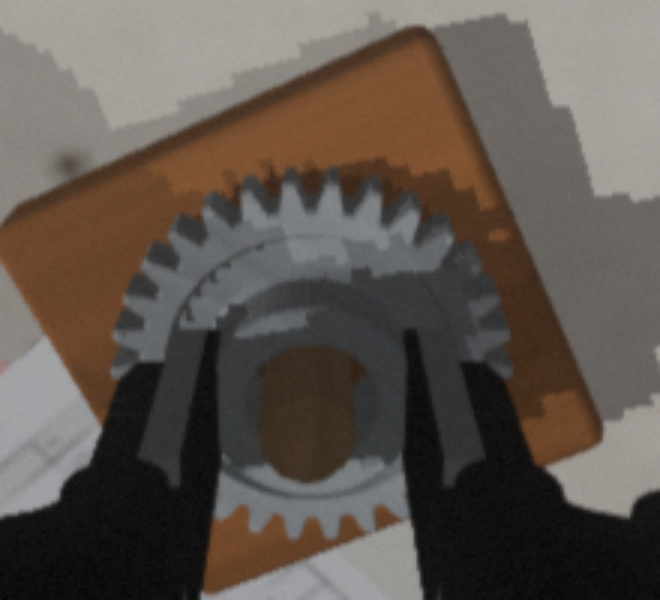

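>>> {"method": "move_arm", "body": {
  "dp": [
    [0,-0.004,0],
    [0,-0.015,0],
    [0,-0.025,0],
    [0,-0.03,0],
    [0,-0.015,0],
    [0,-0.003,0],
    [0,0,0],
    [0,0,0]
  ],
  "yaw": [0,0,0,0,0,0,0,0],
  "fingers": [0.02,0.02,0.02,0.02,0.02,0.02,0.02,0.02]
}}

```text
clock: 23.55
tcp_pos: [0.5887, -0.0445, 0.1251]
tcp_rot: [[-0.333, -0.003, 0.943], [-0.943, 0.0, -0.333], [0.001, -1.0, -0.003]]
wrist_force: [0.5, 0.0, -2.1]
finger_gap: 0.0281
```

Run:
```python
from h import *
s=state(); 
print(s['tcp_pos'],s['finger_gap'],s['wrist_force'])
im=vision.read_camera("wrist"); cv2.imwrite("pics/w18.png",cv2.resize(im[130:330,150:370],None,fx=3,fy=3))
print(togo(s,(.4733,.2887,.13)))
```

```text
[ 0.58871048 -0.04447543  0.12507571] 0.02809111581842861 [ 0.51616295  0.01882749 -2.06338405]
[-0.2758087  -0.00453556 -0.2196786 ]
```

View pics/w18.png

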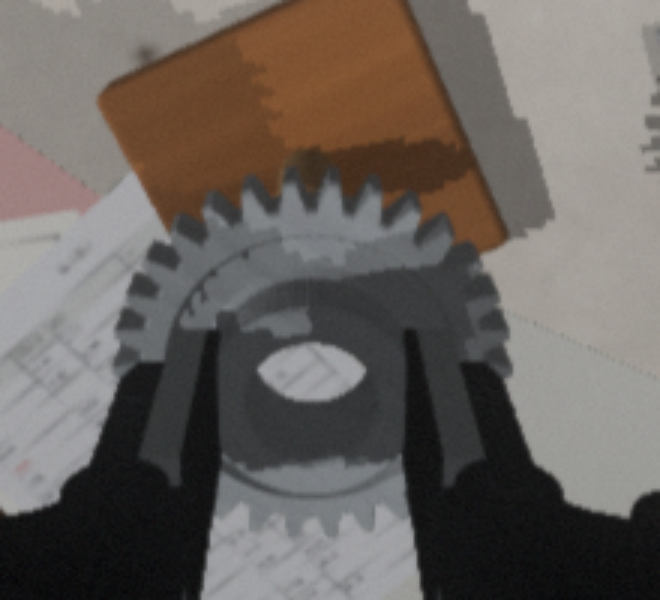

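>>> {"method": "move_arm", "body": {
  "dp": [
    [-0.02,0,-0.016],
    [-0.034,0,-0.027],
    [-0.036,0,-0.029],
    [-0.036,0,-0.029],
    [-0.036,0,-0.029],
    [-0.036,0,-0.029],
    [-0.034,0,-0.027],
    [-0.025,0,-0.02]
  ],
  "yaw": [0,0,0,0,0,0,0,0],
  "fingers": [0.02,0.02,0.02,0.02,0.02,0.02,0.02,0.02]
}}

```text
clock: 24.4
tcp_pos: [0.4793, 0.2683, 0.1257]
tcp_rot: [[-0.331, -0.001, 0.944], [-0.944, -0.001, -0.331], [0.001, -1.0, -0.001]]
wrist_force: [0.7, 0.8, -2.8]
finger_gap: 0.0279
```

>>> {"method": "move_arm", "body": {
  "dp": [
    [-0.013,0,-0.01],
    [-0.006,0,-0.005],
    [0,0,0],
    [0,0,0],
    [0,0,0]
  ],
  "yaw": [0,0,0,0,0],
  "fingers": [0.02,0.02,0.02,0.02,0.02]
}}

```text
clock: 24.9
tcp_pos: [0.4734, 0.288, 0.1267]
tcp_rot: [[-0.334, -0.0, 0.943], [-0.943, -0.0, -0.334], [0.0, -1.0, -0.0]]
wrist_force: [0.3, -0.3, -1.8]
finger_gap: 0.0283
```

Run:
```python
from h import *
s=state(); 
print(s['tcp_pos'],s['finger_gap'],s['wrist_force'])
im=vision.read_camera("wrist"); cv2.imwrite("pics/w19.png",cv2.resize(im[130:330,150:370],None,fx=3,fy=3))
print(togo(s,(.4733,.2887,.1)),proj("wrist",(.4733,.2887,.075),s))
```

```text
[0.47340644 0.28800265 0.12670143] 0.02826022060364738 [ 0.27969457 -0.2794312  -1.78453135]
[-0.0006335   0.02670118 -0.00033164] [252.45287262 220.52527145]
```

View pics/w19.png

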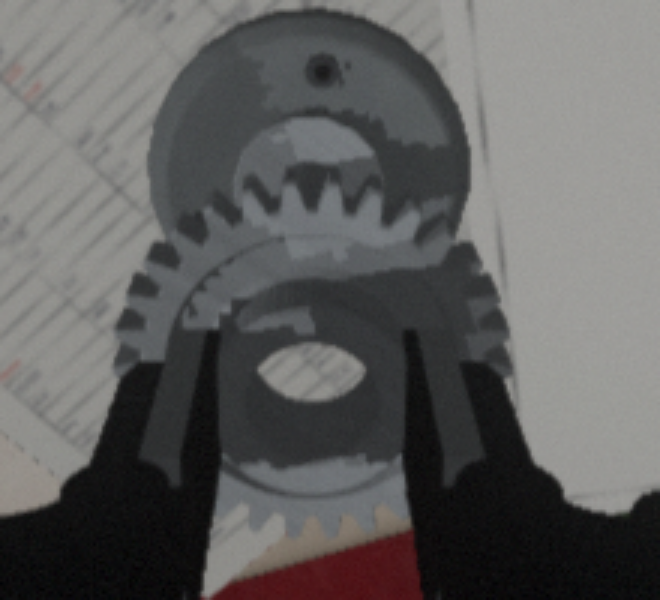

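>>> {"method": "move_arm", "body": {
  "dp": [
    [0,0.015,-0.001],
    [0,0.011,0],
    [0,0.005,0],
    [0,0.004,0],
    [0,0,0],
    [0,0,0]
  ],
  "yaw": [0,0,0,0,0,0],
  "fingers": [0.02,0.02,0.02,0.02,0.02,0.02]
}}

```text
clock: 25.55
tcp_pos: [0.4723, 0.2897, 0.0921]
tcp_rot: [[-0.332, 0.001, 0.943], [-0.943, 0.0, -0.332], [-0.0, -1.0, 0.0]]
wrist_force: [-0.6, -0.6, -1.7]
finger_gap: 0.0282
```

Run:
```python
from h import *
s=state(); 
print(s['tcp_pos'],s['finger_gap'],s['wrist_force'])
im=vision.read_camera("wrist"); cv2.imwrite("pics/w20.png",cv2.resize(im[130:330,150:370],None,fx=3,fy=3))
print(togo(s,(.4733,.2887,.1)))
```

```text
[0.47231737 0.28967635 0.09214455] 0.028177530269842845 [-0.63320554 -0.61827628 -1.72829031]
[ 0.00059113 -0.00785516  0.0012546 ]
```

View pics/w20.png

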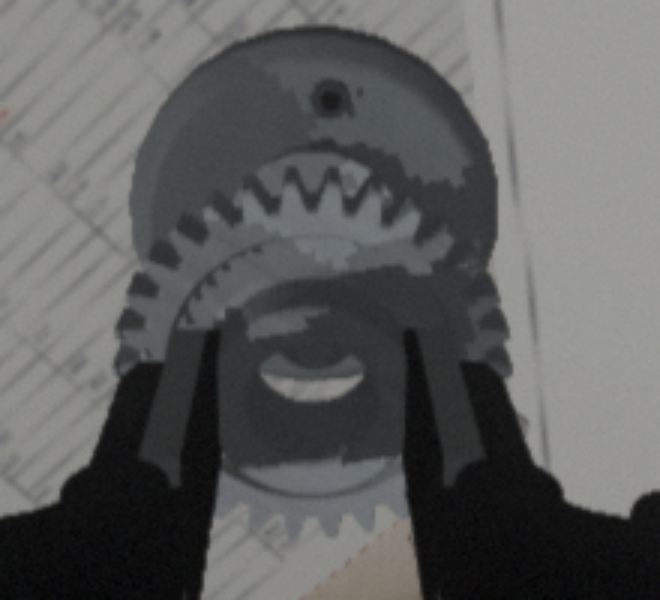

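>>> {"method": "move_arm", "body": {
  "dp": [
    [0,0.006,0],
    [0,0.007,0],
    [0,0.007,0],
    [0,0,0],
    [0,0,0]
  ],
  "yaw": [0,0,0,0,0],
  "fingers": [0.02,0.02,0.02,0.02,0.02]
}}

```text
clock: 26.1
tcp_pos: [0.472, 0.2894, 0.0715]
tcp_rot: [[-0.332, -0.0, 0.943], [-0.943, -0.001, -0.332], [0.001, -1.0, -0.0]]
wrist_force: [0.2, 0.1, -2.1]
finger_gap: 0.0281
```

Run:
```python
from h import *
s=state(); 
print(s['tcp_pos'],s['finger_gap'],s['wrist_force'])
im=vision.read_camera("wrist"); cv2.imwrite("pics/w21.png",cv2.resize(im[130:330,150:370],None,fx=3,fy=3))
print(togo(s,(.4733,.2887,.1)))
```

```text
[0.47195226 0.2894005  0.07145317] 0.02805192114782263 [ 0.18256195  0.05698499 -2.13758057]
[ 0.00023528 -0.02854691  0.00149899]
```

View pics/w21.png

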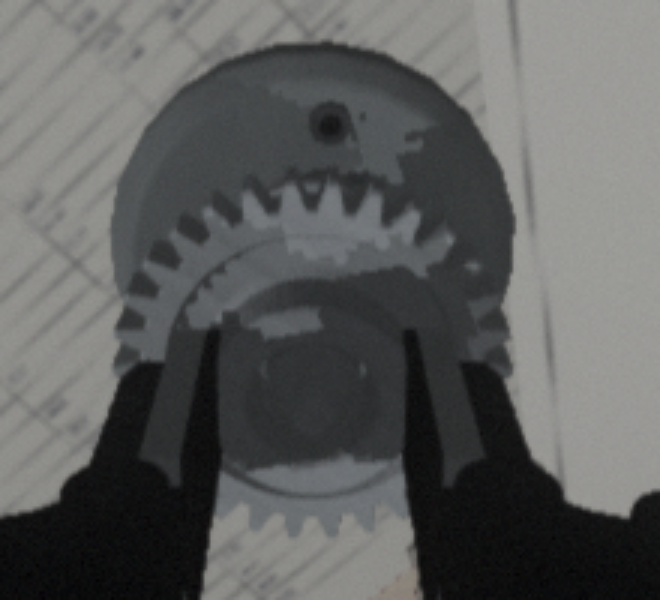

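Arbor is centred in the bore, no side force. Continuing down.

>>> {"method": "move_arm", "body": {
  "dp": [
    [0,0.006,0.0005],
    [0,0.007,0],
    [0,0.007,0],
    [0,0.004,0],
    [0,0,0],
    [0,0,0]
  ],
  "yaw": [0,0,0,0,0,0],
  "fingers": [0.02,0.02,0.02,0.02,0.02,0.02]
}}

```text
clock: 26.75
tcp_pos: [0.4726, 0.2894, 0.0477]
tcp_rot: [[-0.332, 0.0, 0.943], [-0.943, -0.0, -0.332], [0.0, -1.0, 0.0]]
wrist_force: [0.4, -1.6, -0.9]
finger_gap: 0.0283
```

>>> {"method": "move_arm", "body": {
  "dp": [
    [0,0.004,0],
    [0,0.0025,0],
    [0,0,0],
    [0,0,0]
  ],
  "yaw": [0,0,0,0],
  "fingers": [0.02,0.02,0.02,0.02]
}}

```text
clock: 27.15
tcp_pos: [0.4726, 0.2895, 0.0414]
tcp_rot: [[-0.332, 0.0, 0.943], [-0.943, 0.0, -0.332], [-0.0, -1.0, 0.0]]
wrist_force: [0.1, -0.5, -1.6]
finger_gap: 0.028
```

Release, rise and look.

>>> {"method": "move_arm", "body": {
  "dp": [
    [0,0,0],
    [0,0,0],
    [0,0,0],
    [0,-0.01,0],
    [0,-0.03,0],
    [0,-0.04,0],
    [0,-0.02,0],
    [0,0,0]
  ],
  "yaw": [0,0,0,0,0,0,0,0],
  "fingers": [0.04,0.05,0.055,0.06,0.06,0.06,0.06,0.06]
}}

```text
clock: 27.95
tcp_pos: [0.4745, 0.2908, 0.1461]
tcp_rot: [[-0.332, 0.007, 0.943], [-0.943, 0.005, -0.332], [-0.007, -1.0, 0.004]]
wrist_force: [0.8, 0.5, -1.1]
finger_gap: 0.0601
```

Run:
```python
from h import *
s=state(); np.save("w22.npy",s,allow_pickle=True)
print(s['tcp_pos'],s['finger_gap'],s['wrist_force'])
im=vision.read_camera("wrist"); cv2.imwrite("pics/w22.png",im)
cv2.imwrite("pics/s22.png",cv2.resize(vision.read_camera("scene")[120:350,190:440],None,fx=2.6,fy=2.6))
print(togo(s,(.5359,-.2432,.14)))
```

```text
[0.47446501 0.29079042 0.14605878] 0.06006261181953993 [ 0.79104916  0.54619471 -1.10796403]
[0.48337045 0.0036862  0.23515134]
```

View pics/w22.png

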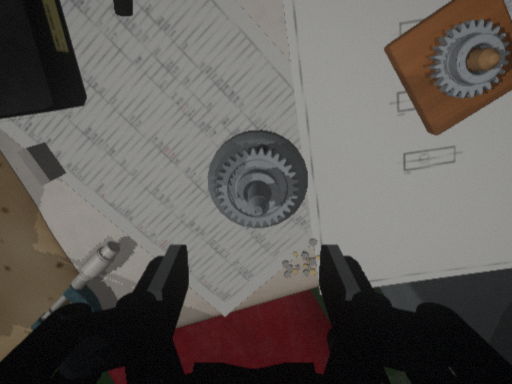

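View pics/s22.png

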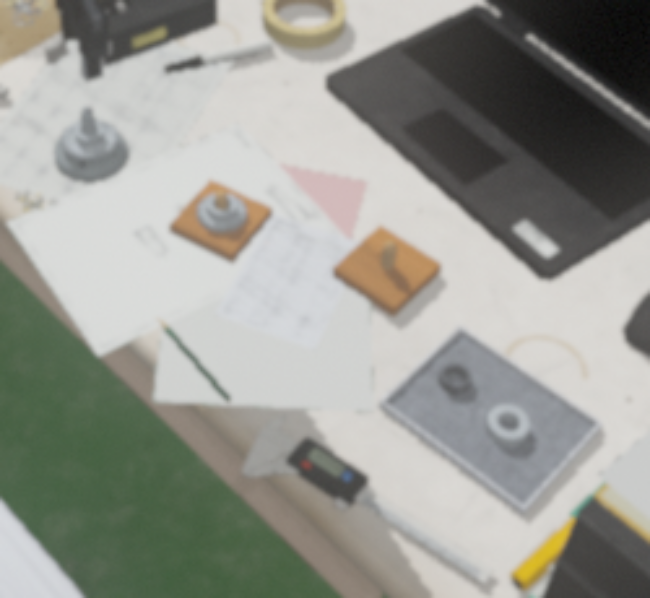

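>>> {"method": "move_arm", "body": {
  "dp": [
    [0.025,0,0.012],
    [0.042,0,0.02],
    [0.042,0,0.02],
    [0.042,0,0.021],
    [0.042,0,0.021],
    [0.042,0,0.021],
    [0.042,0,0.021],
    [0.042,0,0.021]
  ],
  "yaw": [0,0,0,0,0,0,0,0],
  "fingers": [0.06,0.06,0.06,0.06,0.06,0.06,0.06,0.06]
}}

```text
clock: 28.85
tcp_pos: [0.5138, -0.0656, 0.1404]
tcp_rot: [[-0.332, -0.002, 0.943], [-0.943, -0.0, -0.332], [0.001, -1.0, -0.002]]
wrist_force: [1.2, 0.3, -0.2]
finger_gap: 0.06
```

>>> {"method": "move_arm", "body": {
  "dp": [
    [0.042,0,0.02],
    [0.042,0,0.02],
    [0.042,0,0.02],
    [0.028,0,0.013],
    [0.01,0.01,0.005],
    [0,0.03,0],
    [0,0.02,0],
    [0,0,0]
  ],
  "yaw": [0,0,0,0,0,0,0,0],
  "fingers": [0.06,0.06,0.06,0.06,0.056,0.054,0.052,0.052]
}}

```text
clock: 29.65
tcp_pos: [0.5306, -0.243, 0.0769]
tcp_rot: [[-0.333, -0.008, 0.943], [-0.943, 0.003, -0.333], [0.0, -1.0, -0.009]]
wrist_force: [-1.5, -0.7, -1.0]
finger_gap: 0.0521
```

Run:
```python
from h import *
s=state(); np.save("w23.npy",s,allow_pickle=True)
print(s['tcp_pos'],s['finger_gap'],s['wrist_force'])
im=vision.read_camera("wrist"); cv2.imwrite("pics/w23.png",im)
print(togo(s,(.5359,-.2432,.0105)),proj("wrist",(.5359,-.2432,.017),s),proj("wrist",(.5416,-.1808,.015),s))
```

```text
[ 0.53064514 -0.24295358  0.07690662] 0.052137883028358714 [-1.52678885 -0.72569297 -0.99465786]
[-0.00152601  0.06635943  0.00562244] [251.04598501 206.21390936] [154.31351807 227.81759182]
```

View pics/w23.png

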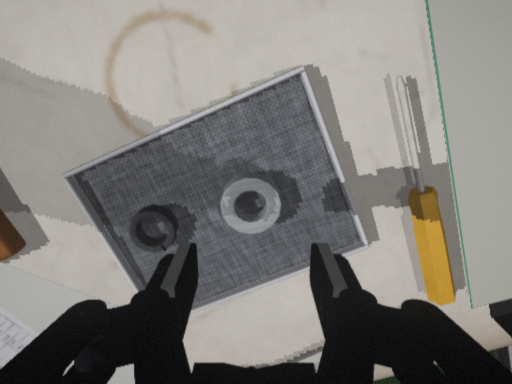

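>>> {"method": "move_arm", "body": {
  "dp": [
    [-0.001,0.025,0.004],
    [0,0.02,0],
    [0,0.01,0],
    [0,0.003,0],
    [0,0,0],
    [0,0,0]
  ],
  "yaw": [0,0,0,0,0,0],
  "fingers": [0.05,0.048,0.048,0.048,0.048,0.048]
}}

```text
clock: 30.3
tcp_pos: [0.5386, -0.2448, 0.0246]
tcp_rot: [[-0.332, 0.002, 0.943], [-0.943, -0.001, -0.332], [0.0, -1.0, 0.002]]
wrist_force: [-0.6, -0.3, 0.3]
finger_gap: 0.0479
```

Run:
```python
from h import *
s=state()
print(s['tcp_pos'],s['finger_gap'],s['wrist_force'])
print(togo(s,(.5359,-.2432,.0105)))
```

```text
[ 0.53858492 -0.24482879  0.02457225] 0.047884632648642046 [-0.55822018 -0.26471359  0.31786829]
[-0.00064573  0.01406577 -0.00310273]
```

>>> {"method": "move_arm", "body": {
  "dp": [
    [-0.0005,0.008,-0.003],
    [0,0.003,0],
    [0,0,0],
    [0,0,0]
  ],
  "yaw": [0,0,0,0],
  "fingers": [0.048,0.048,0.048,0.048]
}}

```text
clock: 30.7
tcp_pos: [0.535, -0.2432, 0.0123]
tcp_rot: [[-0.332, -0.0, 0.943], [-0.943, -0.0, -0.332], [0.0, -1.0, -0.0]]
wrist_force: [-0.1, -0.9, 0.6]
finger_gap: 0.0479
```

>>> {"method": "move_arm", "body": {
  "dp": [
    [0,0,0],
    [0,0,0],
    [0,0,0],
    [0,0,0],
    [0,0,0]
  ],
  "yaw": [0,0,0,0,0],
  "fingers": [0.035,0.025,0.025,0.025,0.025],
  "squeeze": 50
}}

```text
clock: 31.2
tcp_pos: [0.5354, -0.2433, 0.0129]
tcp_rot: [[-0.332, 0.001, 0.943], [-0.943, -0.0, -0.332], [0.0, -1.0, 0.001]]
wrist_force: [-1.4, 0.4, 5.7]
finger_gap: 0.0355
```

>>> {"method": "move_arm", "body": {
  "dp": [
    [0,-0.005,0],
    [0,-0.02,0],
    [0,-0.04,0],
    [0,-0.04,0],
    [0,-0.015,0],
    [0,0,0],
    [0,0,0]
  ],
  "yaw": [0,0,0,0,0,0,0],
  "fingers": [0.025,0.025,0.025,0.025,0.025,0.025,0.025]
}}

```text
clock: 31.9
tcp_pos: [0.5346, -0.2428, 0.1314]
tcp_rot: [[-0.333, -0.001, 0.943], [-0.943, 0.001, -0.333], [-0.001, -1.0, -0.001]]
wrist_force: [-0.5, 0.5, -0.8]
finger_gap: 0.0357
```

Run:
```python
from h import *
s=state()
print(s['tcp_pos'],s['finger_gap'],s['wrist_force'])
im=vision.read_camera("wrist"); cv2.imwrite("pics/w24.png",cv2.resize(im[130:330,150:370],None,fx=3,fy=3))
print(togo(s,(.4733,.2887,.13)),proj("wrist",s['tcp_pos']+[0,0,.0047],s))
```

```text
[ 0.53456524 -0.24276627  0.13137098] 0.035723172570840664 [-0.46235019  0.51241869 -0.83827651]
[-0.48080326  0.00201154 -0.23459728] [253.46248724 272.0236165 ]
```

View pics/w24.png

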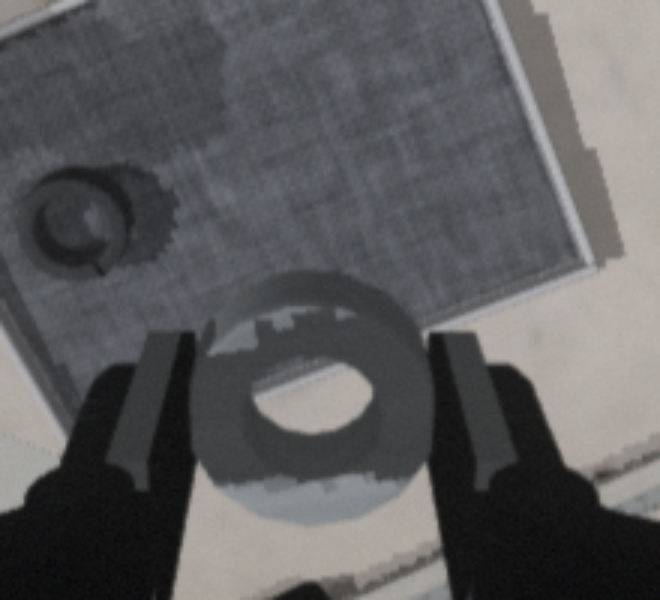

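>>> {"method": "move_arm", "body": {
  "dp": [
    [-0.025,0,-0.012],
    [-0.042,0,-0.02],
    [-0.042,0,-0.021],
    [-0.042,0,-0.021],
    [-0.042,0,-0.021],
    [-0.042,0,-0.021],
    [-0.042,0,-0.021],
    [-0.042,0,-0.021]
  ],
  "yaw": [0,0,0,0,0,0,0,0],
  "fingers": [0.025,0.025,0.025,0.025,0.025,0.025,0.025,0.025]
}}

```text
clock: 32.75
tcp_pos: [0.4905, 0.1116, 0.1307]
tcp_rot: [[-0.332, -0.003, 0.943], [-0.943, -0.001, -0.332], [0.002, -1.0, -0.002]]
wrist_force: [0.6, -0.2, -1.0]
finger_gap: 0.0361
```

>>> {"method": "move_arm", "body": {
  "dp": [
    [-0.042,0,-0.02],
    [-0.042,0,-0.02],
    [-0.042,0,-0.02],
    [-0.025,0,-0.012],
    [-0.01,0,-0.005],
    [0,0,0],
    [0,0,0],
    [0,0,0]
  ],
  "yaw": [0,0,0,0,0,0,0,0],
  "fingers": [0.025,0.025,0.025,0.025,0.025,0.025,0.025,0.025]
}}

```text
clock: 33.55
tcp_pos: [0.473, 0.2863, 0.1319]
tcp_rot: [[-0.334, -0.001, 0.943], [-0.943, -0.001, -0.334], [0.001, -1.0, -0.0]]
wrist_force: [-0.0, 0.0, -1.4]
finger_gap: 0.0358
```

Run:
```python
from h import *
s=state()
print(s['tcp_pos'],s['finger_gap'],s['wrist_force'])
im=vision.read_camera("wrist"); cv2.imwrite("pics/w25.png",cv2.resize(im[130:330,150:370],None,fx=3,fy=3))
print(togo(s,(.4733,.2887,.10)),proj("wrist",(.4733,.2887,.075),s))
```

```text
[0.47297938 0.28631573 0.13192257] 0.03578736561498631 [-0.01105008  0.00719549 -1.43036961]
[-0.00238504  0.03192052 -0.00047928] [249.56664982 217.27871166]
```

View pics/w25.png

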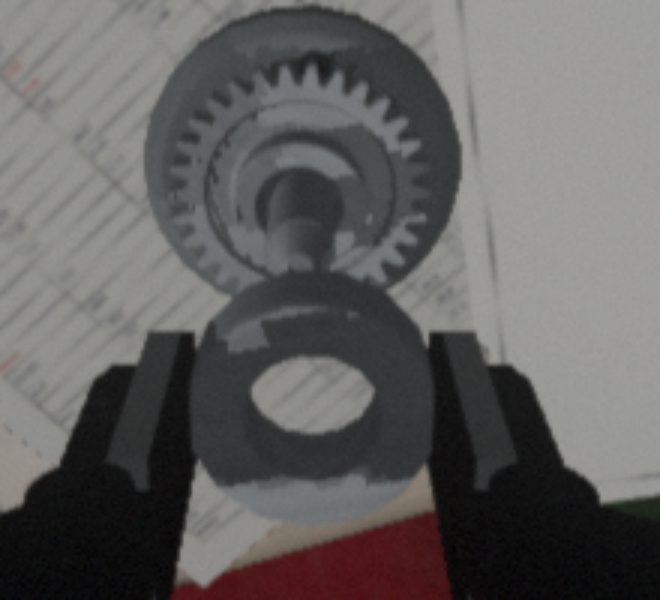

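>>> {"method": "move_arm", "body": {
  "dp": [
    [-0.002,0.02,-0.0015],
    [0,0.018,0],
    [0,0.006,0],
    [0,0,0],
    [0,0,0],
    [0,0,0]
  ],
  "yaw": [0,0,0,0,0,0],
  "fingers": [0.025,0.025,0.025,0.025,0.025,0.025]
}}

```text
clock: 34.2
tcp_pos: [0.4728, 0.2903, 0.0894]
tcp_rot: [[-0.332, 0.002, 0.943], [-0.943, 0.001, -0.332], [-0.002, -1.0, 0.001]]
wrist_force: [0.6, 1.1, -0.1]
finger_gap: 0.0353
```

Run:
```python
from h import *
s=state()
print(s['tcp_pos'],s['finger_gap'],s['wrist_force'])
im=vision.read_camera("wrist"); cv2.imwrite("pics/w26.png",cv2.resize(im[130:330,150:370],None,fx=3,fy=3))
print(togo(s,(.4733,.2887,.10)),proj("wrist",(.4733,.2887,.075),s))
```

```text
[0.47282967 0.29031113 0.08938619] 0.035349254806600505 [ 0.57475345  1.05303481 -0.06108641]
[ 0.00134589 -0.010615    0.00099008] [256.35922378 248.8720747 ]
```

View pics/w26.png

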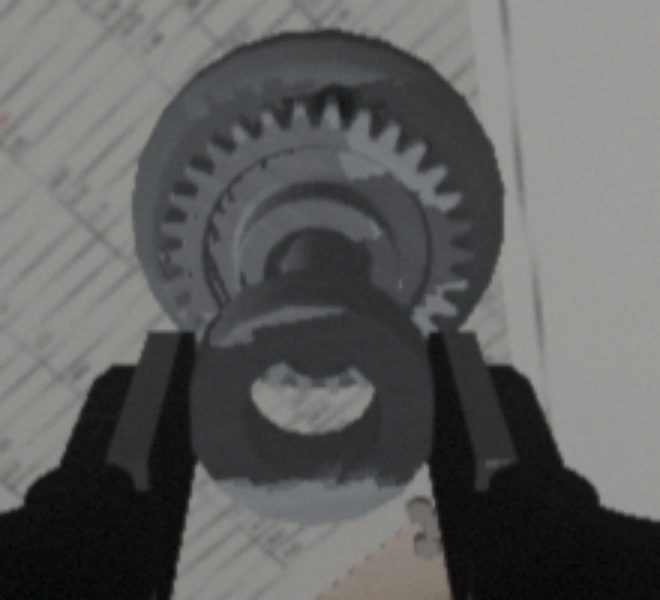

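>>> {"method": "move_arm", "body": {
  "dp": [
    [0.001,0.006,0],
    [0,0.007,0],
    [0,0.005,0],
    [0,0,0],
    [0,0,0]
  ],
  "yaw": [0,0,0,0,0],
  "fingers": [0.025,0.025,0.025,0.025,0.025]
}}

```text
clock: 34.75
tcp_pos: [0.4718, 0.289, 0.0701]
tcp_rot: [[-0.332, -0.0, 0.943], [-0.943, -0.0, -0.332], [0.0, -1.0, -0.0]]
wrist_force: [0.0, -0.4, -1.2]
finger_gap: 0.0356
```

Run:
```python
from h import *
s=state()
print(s['tcp_pos'],s['finger_gap'],s['wrist_force'])
im=vision.read_camera("wrist"); cv2.imwrite("pics/w27.png",cv2.resize(im[130:330,150:370],None,fx=3,fy=3))
```

```text
[0.47184628 0.28902492 0.07007451] 0.035648699246234594 [ 0.00456834 -0.39809515 -1.16419435]
```

View pics/w27.png

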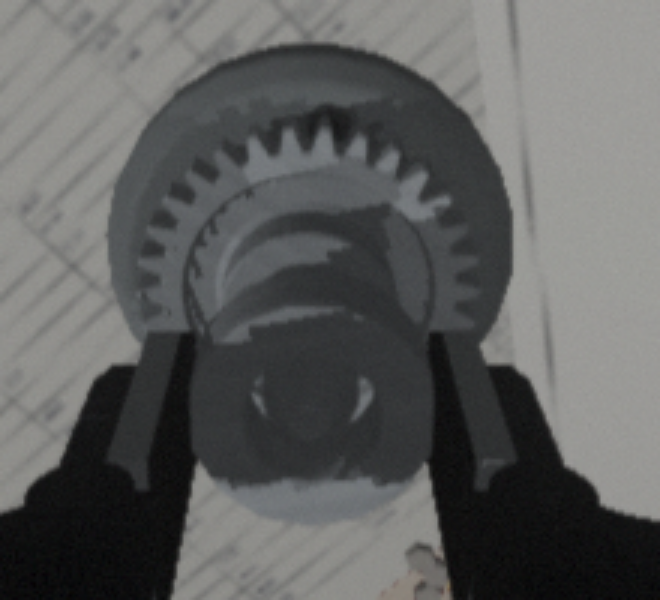

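Arbor centred in the spacer bore (≈310,400 in the crop); continue down.

>>> {"method": "move_arm", "body": {
  "dp": [
    [0,0.006,0],
    [0,0.006,0],
    [0,0.004,0],
    [0,0.001,0],
    [0,0,0],
    [0,0,0]
  ],
  "yaw": [0,0,0,0,0,0],
  "fingers": [0.025,0.025,0.025,0.025,0.025,0.025]
}}

```text
clock: 35.4
tcp_pos: [0.472, 0.2892, 0.0534]
tcp_rot: [[-0.332, 0.0, 0.943], [-0.943, 0.0, -0.332], [-0.0, -1.0, 0.0]]
wrist_force: [-0.4, 0.6, -0.4]
finger_gap: 0.0355
```

>>> {"method": "move_arm", "body": {
  "dp": [
    [0,0.002,0],
    [0,0.001,0],
    [0,0,0],
    [0,0,0]
  ],
  "yaw": [0,0,0,0],
  "fingers": [0.025,0.025,0.025,0.025]
}}

```text
clock: 35.8
tcp_pos: [0.472, 0.2892, 0.0508]
tcp_rot: [[-0.332, 0.001, 0.943], [-0.943, 0.0, -0.332], [-0.001, -1.0, 0.0]]
wrist_force: [-1.9, -0.2, 5.2]
finger_gap: 0.0359
```

>>> {"method": "move_arm", "body": {
  "dp": [
    [0,0,0],
    [0,0,0],
    [0,0,0],
    [0,-0.01,0],
    [0,-0.03,0],
    [0,-0.04,0],
    [0,-0.015,0],
    [0,0,0]
  ],
  "yaw": [0,0,0,0,0,0,0,0],
  "fingers": [0.045,0.055,0.06,0.06,0.06,0.06,0.06,0.06]
}}

```text
clock: 36.6
tcp_pos: [0.4734, 0.2903, 0.1492]
tcp_rot: [[-0.332, 0.005, 0.943], [-0.943, 0.004, -0.332], [-0.006, -1.0, 0.004]]
wrist_force: [0.1, 0.4, -0.5]
finger_gap: 0.0598
```

Run:
```python
from h import *
s=state()
print(s['tcp_pos'],s['finger_gap'],s['wrist_force'])
im=vision.read_camera("wrist"); cv2.imwrite("pics/w28.png",cv2.resize(im[100:300,150:370],None,fx=3,fy=3))
print(togo(s,(.5416,-.1808,.14)))
```

```text
[0.47343769 0.29028402 0.14921065] 0.05980804552409392 [ 0.09765383  0.37880425 -0.4576519 ]
[0.42178688 0.00747742 0.22066041]
```

View pics/w28.png

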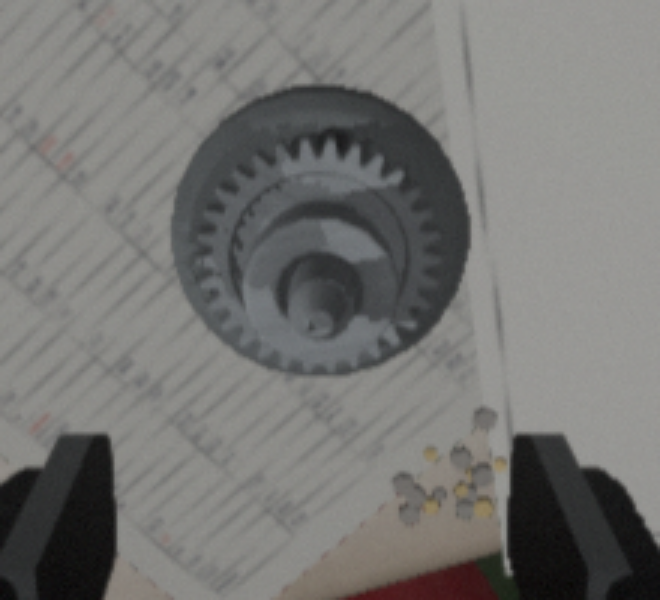

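>>> {"method": "move_arm", "body": {
  "dp": [
    [0.025,0,0.013],
    [0.042,0,0.022],
    [0.042,0,0.022],
    [0.042,0,0.022],
    [0.042,0,0.022],
    [0.042,0,0.022],
    [0.042,0,0.022],
    [0.042,0,0.022]
  ],
  "yaw": [0,0,0,0,0,0,0,0],
  "fingers": [0.06,0.06,0.06,0.06,0.06,0.06,0.06,0.06]
}}

```text
clock: 37.45
tcp_pos: [0.5226, -0.0692, 0.1444]
tcp_rot: [[-0.332, -0.002, 0.943], [-0.943, 0.0, -0.332], [0.001, -1.0, -0.002]]
wrist_force: [0.7, -0.5, 0.0]
finger_gap: 0.0603
```

>>> {"method": "move_arm", "body": {
  "dp": [
    [0.04,0,0.021],
    [0.035,0,0.018],
    [0.02,0,0.011],
    [0.008,0.01,0.004],
    [0,0.03,0],
    [0,0.02,0],
    [0,0,0],
    [0,0,0]
  ],
  "yaw": [0,0,0,0,0,0,0,0],
  "fingers": [0.06,0.06,0.06,0.055,0.05,0.046,0.046,0.046]
}}

```text
clock: 38.25
tcp_pos: [0.5397, -0.1819, 0.0849]
tcp_rot: [[-0.331, -0.002, 0.943], [-0.943, -0.0, -0.331], [0.001, -1.0, -0.001]]
wrist_force: [0.2, 0.5, -0.1]
finger_gap: 0.0461
```

Run:
```python
from h import *
s=state()
print(s['tcp_pos'],s['finger_gap'],s['wrist_force'])
im=vision.read_camera("wrist"); cv2.imwrite("pics/w29.png",cv2.resize(im[130:330,150:370],None,fx=3,fy=3))
print(togo(s,(.5416,-.1808,.012)),proj("wrist",(.5416,-.1808,.015),s))
```

```text
[ 0.5397341  -0.18191775  0.08493032] 0.04612592156837583 [ 0.19987589  0.51779986 -0.09552493]
[-0.00172606  0.07292703  0.0014938 ] [250.86548022 206.48508035]
```

View pics/w29.png

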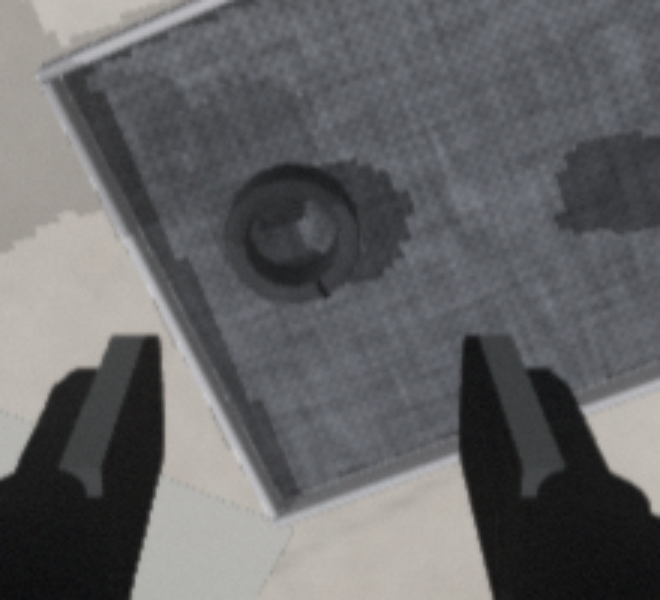

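>>> {"method": "move_arm", "body": {
  "dp": [
    [0,0,0],
    [0,0,0],
    [0,0,0],
    [0,0,0],
    [0,0,0],
    [0,0,0],
    [0,0,0],
    [0,0,0]
  ],
  "yaw": [0.1,0.14,0.14,0.14,0.14,0.14,0.04,0],
  "fingers": [0.046,0.046,0.046,0.046,0.046,0.046,0.046,0.046]
}}

```text
clock: 39.1
tcp_pos: [0.5409, -0.1822, 0.0867]
tcp_rot: [[-0.924, 0.003, 0.382], [-0.382, -0.0, -0.924], [-0.002, -1.0, 0.001]]
wrist_force: [-0.3, -0.6, 0.8]
finger_gap: 0.0459
```

>>> {"method": "move_arm", "body": {
  "dp": [
    [0,0,0],
    [0,0,0]
  ],
  "yaw": [0,0],
  "fingers": [0.046,0.046]
}}

```text
clock: 39.3
tcp_pos: [0.5404, -0.1823, 0.0858]
tcp_rot: [[-0.924, 0.001, 0.383], [-0.383, -0.0, -0.924], [-0.001, -1.0, 0.0]]
wrist_force: [0.3, 0.0, -0.4]
finger_gap: 0.0461
```

Run:
```python
from h import *
s=state(); np.save("w30.npy",s,allow_pickle=True)
print(s['tcp_pos'],s['finger_gap'],s['wrist_force'],s['joint_pos'],s['tcp_rot'].round(3))
im=vision.read_camera("wrist"); cv2.imwrite("pics/w30.png",cv2.resize(im[130:330,150:370],None,fx=3,fy=3))
print(togo(s,(.5416,-.1808,.012)),proj("wrist",(.5416,-.1808,.015),s))
```

```text
[ 0.54037426 -0.18227394  0.08584416] 0.04608110176216484 [ 0.28219993  0.01729782 -0.3666958 ] [-2.92937752e+00  2.21201412e+01 -6.28133559e+00  3.66704513e-03
 -6.15417672e+01  2.54548189e+01] [[-0.924  0.001  0.383]
 [-0.383 -0.    -0.924]
 [-0.001 -1.     0.   ]]
[-0.00163265  0.07384518 -0.00092706] [250.9717716  209.29576101]
```

View pics/w30.png

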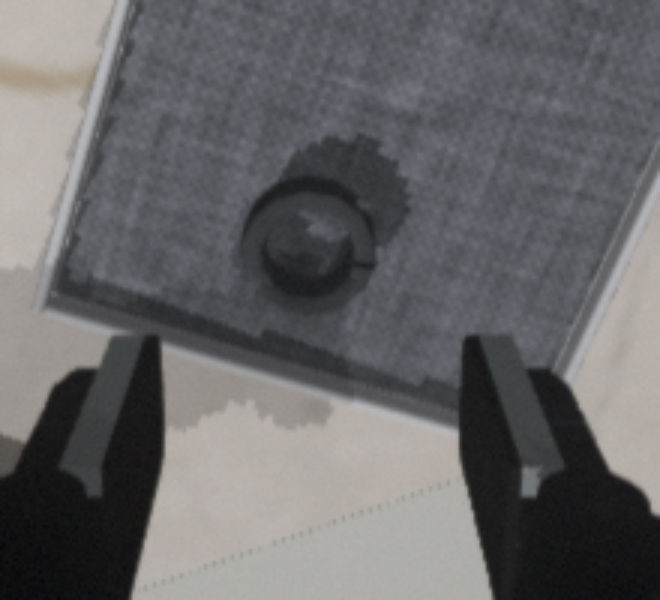

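Run:
```python
from h import *
s=np.load("w30.npy",allow_pickle=True).item()
p=onz("wrist",(253,213.5),.015,s); print(p,togo(state(),[p[0],p[1],.012]))
```

```text
[ 0.53927547 -0.178605    0.015     ] [-0.00048747  0.073646   -0.00382383]
```

>>> {"method": "move_arm", "body": {
  "dp": [
    [-0.0005,0.025,-0.003],
    [0,0.025,-0.001],
    [0,0.012,0],
    [0,0.002,0],
    [0,0,0],
    [0,0,0]
  ],
  "yaw": [0,0,0,0,0,0],
  "fingers": [0.046,0.046,0.046,0.046,0.046,0.046]
}}

```text
clock: 39.95
tcp_pos: [0.54, -0.1787, 0.0225]
tcp_rot: [[-0.924, 0.002, 0.382], [-0.382, -0.001, -0.924], [-0.002, -1.0, 0.001]]
wrist_force: [0.4, 0.5, 0.8]
finger_gap: 0.0457
```

Run:
```python
from h import *
s=state()
print(s['tcp_pos'],s['finger_gap'],s['wrist_force'],togo(s,(.5393,-.1786,.012)))
im=vision.read_camera("wrist"); cv2.imwrite("pics/w31.png",cv2.resize(im[130:330,150:370],None,fx=3,fy=3))
```

```text
[ 0.54000434 -0.17872452  0.02253908] 0.045725811463902415 [0.37580254 0.45868965 0.83885456] [ 0.00062209  0.01053747 -0.00039821]
```

View pics/w31.png

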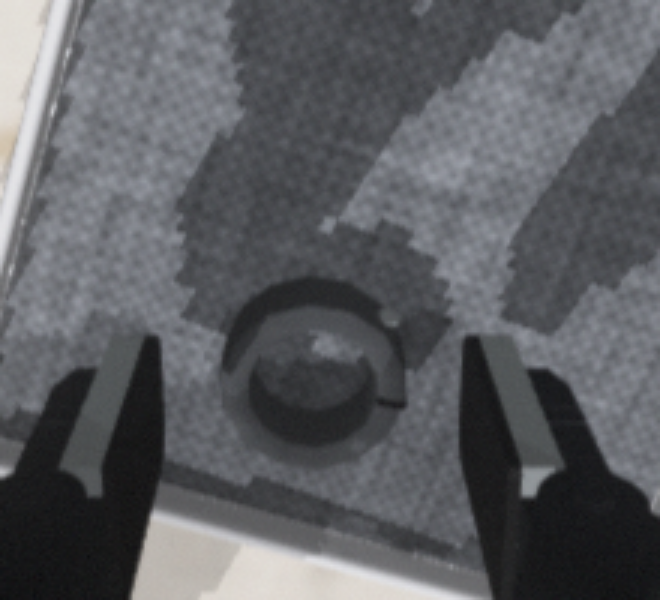

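Well aligned; down about 9 mm more, then grip.

>>> {"method": "move_arm", "body": {
  "dp": [
    [0.0005,0.006,0],
    [0,0.002,0],
    [0,0,0],
    [0,0,0]
  ],
  "yaw": [0,0,0,0],
  "fingers": [0.046,0.046,0.046,0.046]
}}

```text
clock: 40.4
tcp_pos: [0.5385, -0.1787, 0.0133]
tcp_rot: [[-0.924, -0.0, 0.382], [-0.382, -0.0, -0.924], [0.0, -1.0, 0.0]]
wrist_force: [-0.1, 0.5, 0.6]
finger_gap: 0.0459
```

>>> {"method": "move_arm", "body": {
  "dp": [
    [0,0,0],
    [0,0,0],
    [0,0,0],
    [0,0,0],
    [0,0,0],
    [0,0,0]
  ],
  "yaw": [0,0,0,0,0,0],
  "fingers": [0.035,0.02,0.02,0.02,0.02,0.02]
}}

```text
clock: 41.0
tcp_pos: [0.5388, -0.1788, 0.0138]
tcp_rot: [[-0.924, 0.001, 0.382], [-0.382, -0.0, -0.924], [-0.001, -1.0, 0.001]]
wrist_force: [-1.7, 1.1, 5.2]
finger_gap: 0.0271
```

>>> {"method": "move_arm", "body": {
  "dp": [
    [0,-0.005,0],
    [0,-0.02,0],
    [0,-0.04,0],
    [0,-0.04,0],
    [0,-0.025,0],
    [0,-0.01,0],
    [0,0,0],
    [0,0,0]
  ],
  "yaw": [0,0,0,0,0,0,0,0],
  "fingers": [0.02,0.02,0.02,0.02,0.02,0.02,0.02,0.02]
}}

```text
clock: 41.8
tcp_pos: [0.5377, -0.1783, 0.1516]
tcp_rot: [[-0.924, -0.003, 0.382], [-0.382, 0.001, -0.924], [0.002, -1.0, -0.002]]
wrist_force: [0.6, 0.2, -0.6]
finger_gap: 0.027
```

Run:
```python
from h import *
s=state()
print(s['tcp_pos'],s['finger_gap'],s['wrist_force'],togo(s,(.4733,.2887,.15)))
im=vision.read_camera("wrist"); cv2.imwrite("pics/w32.png",cv2.resize(im[130:330,150:370],None,fx=3,fy=3))
print(proj("wrist",s['tcp_pos']+[0,0,.0012],s))
```

```text
[ 0.53767685 -0.17833243  0.15158519] 0.026954440207200767 [ 0.63227326  0.22712045 -0.63401576] [-0.11880689  0.00221116 -0.45623045]
[253.36071078 267.5753019 ]
```

View pics/w32.png

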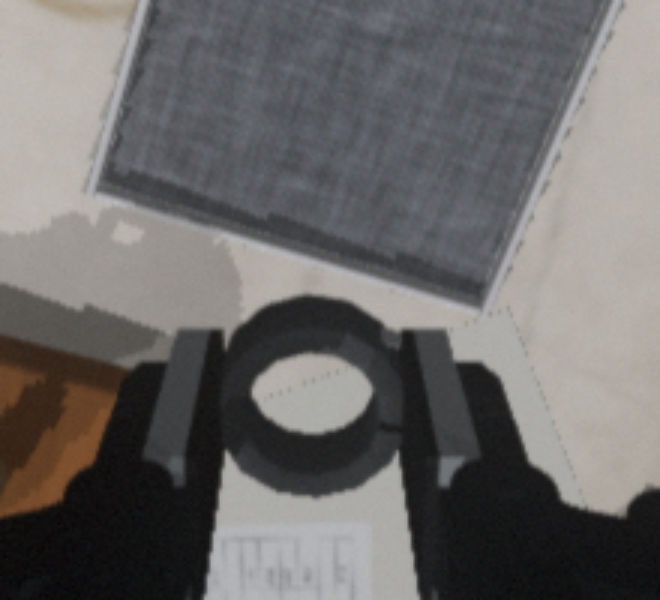

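>>> {"method": "move_arm", "body": {
  "dp": [
    [-0.006,0,-0.025],
    [-0.011,0,-0.04],
    [-0.011,0,-0.042],
    [-0.011,0,-0.042],
    [-0.011,0,-0.042],
    [-0.011,0,-0.042],
    [-0.011,0,-0.042],
    [-0.011,0,-0.042]
  ],
  "yaw": [0,0,0,0,0,0,0,0],
  "fingers": [0.02,0.02,0.02,0.02,0.02,0.02,0.02,0.02]
}}

```text
clock: 42.65
tcp_pos: [0.4928, 0.1473, 0.1516]
tcp_rot: [[-0.924, -0.003, 0.382], [-0.382, -0.001, -0.924], [0.003, -1.0, 0.0]]
wrist_force: [1.6, -0.6, -0.9]
finger_gap: 0.0272
```

>>> {"method": "move_arm", "body": {
  "dp": [
    [-0.011,0,-0.042],
    [-0.011,0,-0.04],
    [-0.008,0,-0.032],
    [-0.005,0,-0.018],
    [-0.001,0,-0.006],
    [0,0,0],
    [0,0,0],
    [0,0,0]
  ],
  "yaw": [0,0,0,0,0,0,0,0],
  "fingers": [0.02,0.02,0.02,0.02,0.02,0.02,0.02,0.02]
}}

```text
clock: 43.45
tcp_pos: [0.4749, 0.2861, 0.1532]
tcp_rot: [[-0.925, -0.0, 0.381], [-0.381, -0.0, -0.925], [0.0, -1.0, 0.0]]
wrist_force: [0.3, 0.2, -1.1]
finger_gap: 0.0271
```

Run:
```python
from h import *
s=state()
print(s['tcp_pos'],s['finger_gap'],s['wrist_force'],togo(s,(.4733,.2887,.09)))
im=vision.read_camera("wrist"); cv2.imwrite("pics/w33.png",cv2.resize(im[110:310,150:370],None,fx=3,fy=3))
print(proj("wrist",(.4733,.2887,.075),s))
```

```text
[0.47489206 0.28606271 0.15323024] 0.02707964954285443 [ 0.33582905  0.23328557 -1.1187061 ] [ 0.00044716  0.0632298  -0.00305714]
[254.18449101 208.18129177]
```

View pics/w33.png

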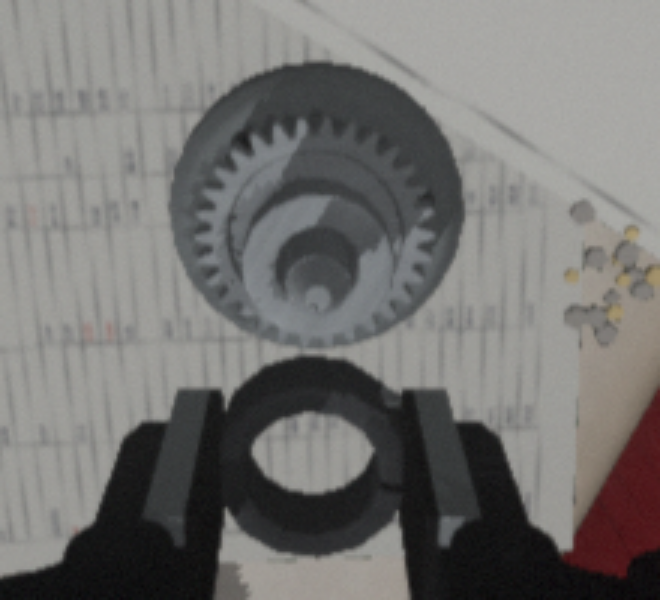

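>>> {"method": "move_arm", "body": {
  "dp": [
    [0.001,0.025,-0.002],
    [0,0.022,-0.001],
    [0,0.01,0],
    [0,0.003,0],
    [0,0,0],
    [0,0,0]
  ],
  "yaw": [0,0,0,0,0,0],
  "fingers": [0.02,0.02,0.02,0.02,0.02,0.02]
}}

```text
clock: 44.1
tcp_pos: [0.4733, 0.29, 0.0944]
tcp_rot: [[-0.924, 0.002, 0.382], [-0.382, 0.001, -0.924], [-0.002, -1.0, -0.0]]
wrist_force: [0.5, 0.4, -0.9]
finger_gap: 0.0269
```

Run:
```python
from h import *
s=state()
print(s['tcp_pos'],s['finger_gap'],s['wrist_force'],togo(s,(.4733,.2887,.09)))
im=vision.read_camera("wrist"); cv2.imwrite("pics/w34.png",cv2.resize(im[110:310,150:370],None,fx=3,fy=3))
print(proj("wrist",(.4733,.2887,.075),s))
```

```text
[0.47332928 0.28999451 0.09444258] 0.026857395074117968 [ 0.45816696  0.42273643 -0.90528121] [0.00053027 0.00444103 0.00118709]
[254.52848378 243.4556048 ]
```

View pics/w34.png

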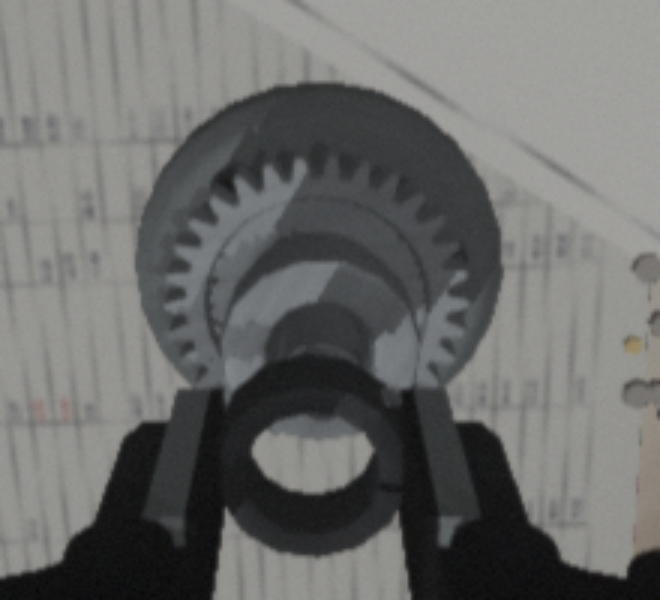

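>>> {"method": "move_arm", "body": {
  "dp": [
    [0.001,0.004,0.0008],
    [0,0.005,0],
    [0,0.002,0],
    [0,0,0],
    [0,0,0]
  ],
  "yaw": [0,0,0,0,0],
  "fingers": [0.02,0.02,0.02,0.02,0.02]
}}

```text
clock: 44.65
tcp_pos: [0.472, 0.2885, 0.0822]
tcp_rot: [[-0.924, -0.0, 0.382], [-0.382, -0.0, -0.924], [0.0, -1.0, 0.0]]
wrist_force: [0.4, 0.3, 0.2]
finger_gap: 0.027
```

Run:
```python
from h import *
s=state()
print(s['tcp_pos'],s['finger_gap'],s['wrist_force'],togo(s,(.4733,.2887,.0665)))
im=vision.read_camera("wrist"); cv2.imwrite("pics/w35.png",cv2.resize(im[110:310,150:370],None,fx=3,fy=3))
```

```text
[0.47203363 0.28853839 0.0822378 ] 0.027039396797278112 [0.39756906 0.27744882 0.15761074] [-0.00123331  0.01573775  0.00033225]
```

View pics/w35.png

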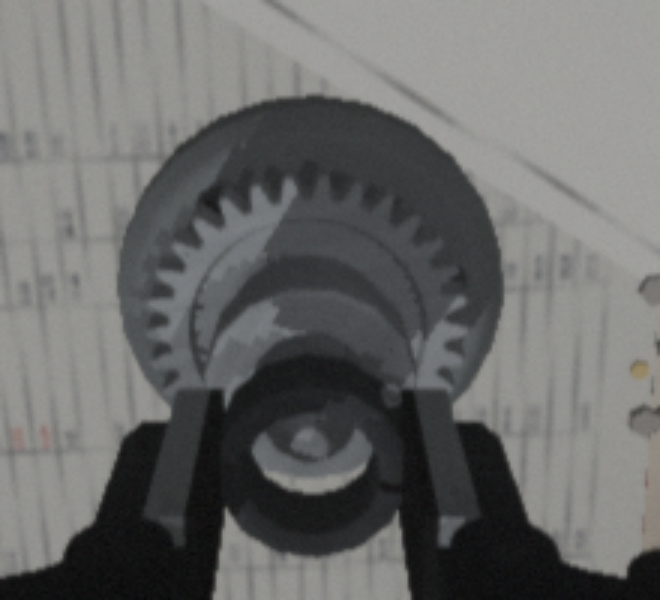

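>>> {"method": "move_arm", "body": {
  "dp": [
    [-0.0005,0.005,0],
    [0,0.005,0],
    [0,0.003,0],
    [0,0,0],
    [0,0,0]
  ],
  "yaw": [0,0,0,0,0],
  "fingers": [0.02,0.02,0.02,0.02,0.02]
}}

```text
clock: 45.2
tcp_pos: [0.4725, 0.2887, 0.0692]
tcp_rot: [[-0.924, -0.0, 0.382], [-0.382, -0.0, -0.924], [0.0, -1.0, 0.0]]
wrist_force: [-0.3, 0.0, -0.2]
finger_gap: 0.027
```

>>> {"method": "move_arm", "body": {
  "dp": [
    [0,0.0025,0],
    [0,0.001,0],
    [0,0,0],
    [0,0,0]
  ],
  "yaw": [0,0,0,0],
  "fingers": [0.02,0.02,0.02,0.02]
}}

```text
clock: 45.6
tcp_pos: [0.4725, 0.2888, 0.0659]
tcp_rot: [[-0.924, 0.0, 0.382], [-0.382, 0.0, -0.924], [-0.0, -1.0, -0.0]]
wrist_force: [-0.1, 0.1, -0.3]
finger_gap: 0.0271
```

>>> {"method": "move_arm", "body": {
  "dp": [
    [0,0,0],
    [0,0,0],
    [0,0,0],
    [0,-0.005,0],
    [0,-0.03,0],
    [0,-0.04,0],
    [0,-0.025,0],
    [0,0,0]
  ],
  "yaw": [0,0,0,0,0,0,0,0],
  "fingers": [0.035,0.045,0.055,0.06,0.06,0.06,0.06,0.06]
}}

```text
clock: 46.4
tcp_pos: [0.4745, 0.2902, 0.1708]
tcp_rot: [[-0.924, 0.007, 0.383], [-0.382, 0.005, -0.924], [-0.009, -1.0, -0.002]]
wrist_force: [-0.2, -0.1, 0.8]
finger_gap: 0.0601
```

>>> {"method": "move_arm", "body": {
  "dp": [
    [0,-0.02,0.02],
    [0,0,0.02],
    [0,0,0],
    [0,0,0],
    [0,0,0]
  ],
  "yaw": [0,0,0,0,0],
  "fingers": [0.06,0.06,0.06,0.06,0.06]
}}

```text
clock: 46.9
tcp_pos: [0.4873, 0.252, 0.1852]
tcp_rot: [[-0.924, -0.001, 0.382], [-0.382, -0.0, -0.924], [0.001, -1.0, 0.0]]
wrist_force: [-0.5, 0.2, 1.0]
finger_gap: 0.0598
```

Run:
```python
from h import *
s=state(); np.save("w36.npy",s,allow_pickle=True)
print(s['tcp_pos'],s['finger_gap'],s['wrist_force'])
im=vision.read_camera("wrist"); cv2.imwrite("pics/w36.png",im)
cv2.imwrite("pics/s36.png",cv2.resize(vision.read_camera("scene")[120:350,190:440],None,fx=2.6,fy=2.6))
```

```text
[0.48733969 0.25201939 0.18522953] 0.05981858830921954 [-0.50990813  0.16554868  0.95112254]
```

View pics/w36.png

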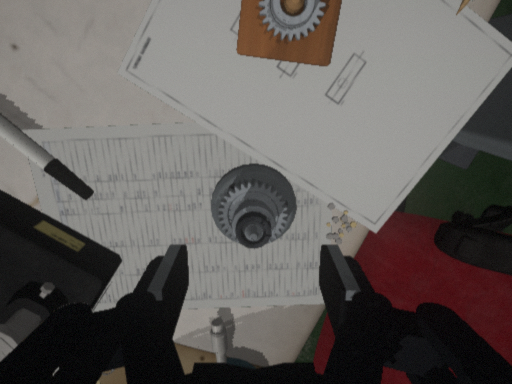

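View pics/s36.png

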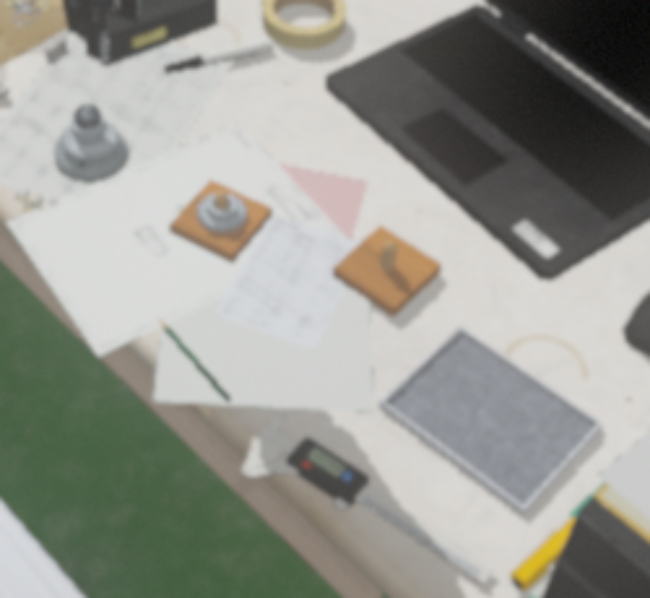

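Run:
```python
from h import *
s=np.load("w36.npy",allow_pickle=True).item()
im=cv2.imread("pics/w36.png")
cv2.imwrite("pics/w36c.png",cv2.resize(im[150:260,195:310],None,fx=5,fy=5,interpolation=cv2.INTER_CUBIC))
for z in (.075,.067): print(proj("wrist",(.4733,.2887,z),s)-[195,150])
```

```text
[57.07010253 86.09084751]
[57.10951962 81.7076007 ]
```

View pics/w36c.png

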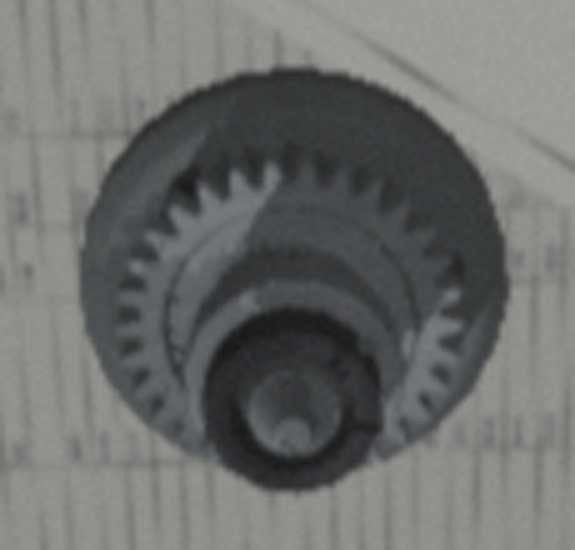

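```bash
python3 -c "
from rig import job; print(job.job_done())"
```

```text
the job is handed in; nothing more can be done
None
```

The job is done and handed in at about 47 s of the 131 s allowed. The hand-in gave no verdict, so the result rests on my own checks.

- **Order:** I put the collar and then the spacer flat in the tray, and set the small gear over the dowel of the empty block. Then I put the large gear on the mandrel, the spacer on its hub, and the collar last.
- **Mandrel stack:** The last wrist and scene pictures show all three parts stacked level on the arbor. The collar's centre was about 1.5 pixels, roughly 1 mm, from where the calibration predicted it. The spacer met a 5 N contact force as it seated. The large gear and the collar were let go within about 0.5 mm of their computed seat heights without a contact force showing, so I judged their seating from the pictures.
- **Small gear:** It lies flat on the empty block over the dowel. I judged that by eye from the pictures after release and did not measure it.
- **Micrometer and caliper:** I never touched either one. The caliper looks unmoved in the last scene picture. I did not measure the position of either.
- **Gripper:** It was open and well clear of everything, with the wrist force near zero.

The gripper opening read 2–4 mm below the true part widths at every grip. I took this as give in the fingers.

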